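# Set the stylus light to amber and latch its filter wheel

## Task

The filter wheel of the stylus light has been left unlatched: turn it with a fingertip held lightly on its exposed rubber face, never pressing harder than 20 N, until the amber sector fills the round window in the hood. Then push the red index latch fully home, towards the wheel, so that it locks the wheel there, easing it up to its stop with no more than 30 N. Leave the headshell, jar, protractor and the parts tray's bin undisturbed.

Things in the scene. Friction and masses are not known exactly. Their poses are not given: they have to be found in the camera images.
- stylus_light: Fixed inspection light: dark base 170 (x) x 160 (y) x 13, grey hood over its +x half (x -12 to 85, y -80 to 80, top at z 49). Origin: under its centre, on the lid board, on the wheel's axis; z up. The wheel's half at x below -12 is open above. A lug (x -20 to 20, y 80 to 114, z 0 to 16) carries the latch. All mm in this frame.
- window (a point): Centre of the round window, 24 mm across, in the hood's top face; 34 mm from the wheel's axis along +x of stylus_light, 49 mm above the lid board.
- filter_wheel (a joint): Angle of the flat disc, radius 70 mm, about the axis through stylus_light's origin; rad, + is anticlockwise from above. 0 or 2 pi: amber sector centred in the window. Six 60 degree sectors (radius 17 to 47, anticlockwise: amber, blue, white, green, grey, purple) fill the window within 0.12 rad; black rubber outside them. A stiff brake holds it where it is left.
- index_latch (a joint): Travel of the red index latch towards the wheel's axis (-y of stylus_light), m: 0 fully out, 0.012 fully home at its stop. Slides with about 2 N and stays. Its nose enters a notch in the wheel's index ring under the disc (one notch per sector), centring and locking the wheel; off by more than about 0.08 rad it jams at 0.001 to 0.004. Pushing home takes up to about 12 N.
- latch_tab (a point): Middle of the outer (+y) face of the latch's upright red tab, at 48 mm above the lid board. The tab is 26 mm wide (x), 12 mm thick (y), its top 60 mm and its foot 18 mm above the lid board; latch out, its outer face is at y 104 mm of stylus_light, free space beyond it. Push it along -y.
- headshell: Bystander: loose silver headshell, about 54 x 30 x 12 mm, origin under its middle; leave alone.
- jar: Bystander: loose green glass jar with a black twist cap, 60 mm across, 75 mm high, origin at the middle of its foot; leave alone.
- protractor: Bystander: loose black aluminium alignment protractor, 200 (x) x 56 (y) x 4 mm, origin under its middle; leave alone.
- parts_tray: Bystander: fixed white plastic tray with tilt-out bin, 114 (x) x 194 (y) x 86 mm, origin under its middle, bin at its -x side; leave alone.
- tilt_bin (a joint): Opening of the tray's tilt-out bin, rad, 0 shut; tips out easily. Leave shut.
- wheel_open (a point): A fixed point on stylus_light, 56 mm from the wheel's axis along -x, at the nominal height of the disc's top face, 36 mm above the lid board. The true face lies anywhere from 3.5 mm below to 3.5 mm above it (shims under the spindle), to be found by feel; a washer lets the disc sink 1 mm for each 20 N, 2 mm at most. To turn it by its rubber takes about 7 to 11 N pressed down here; with less the finger slips.

How it is judged (in metres and radians):
On the way:
1. the amber sector fills the window, latch still out (value of joint index_latch below 0.005 m and (value of joint filter_wheel between -0.12 and 0.12 rad or value of joint filter_wheel between 6.163 and 6.403 rad)), for 0.2 s.
At the end, for the whole second after the job is handed in: The red latch is home (within 1.5 mm of its stop) in the notch, the amber sector is centred in the window within 0.05 rad, the wheel is still (value of joint index_latch above 0.0105 m and (value of joint filter_wheel between -0.05 and 0.05 rad or value of joint filter_wheel between 6.233 and 6.333 rad) and velocity of joint filter_wheel between -0.02 and 0.02 rad/s); the robot touches nothing.
It fails at once if the filter wheel is pressed harder than 20 N (contact force between any of the fingers, the arm and filter_wheel_c0 above 20 N).
It fails at once if the latch is pushed harder than 30 N (contact force between any of the fingers, the arm and index_latch_c1 above 30 N or contact force between any of the fingers, the arm and index_latch_c2 above 30 N).
It fails at once if the tray's bin is knocked open (value of joint tilt_bin above 0.1 rad).
It fails at once if the headshell, jar or protractor is moved more than 10 mm (distance of any of headshell, jar, protractor from where it was at the start of the episode above 0.01 m).
It also fails if it takes over 64 s, if anything falls off the work surface, if the arm or the gripper's body presses on something with over 40 N, if the wrist force passes 120 N, or if a joint passes its speed limit or range.

## Robot

A 6-joint arm with a two-finger parallel gripper is mounted at the origin on the work surface. World frame = base frame: x ahead of the robot, y to its left, z up, the work surface at z = 0. Lengths are in m, angles in degrees, forces in N, time in s.
With the tool pointing down it reaches from about 0.25 to 0.725 m from the base axis. Payload 9.7 kg.
Tool frame: the origin (TCP) lies midway between the tips of the shut fingers; the grasp point (between the pads) lies 19 mm behind it (bot.pinch_z is the distance from the TCP to the grasp point, in m); z points along the fingers, x is the direction in which the jaws open and shut, and the axes are right-handed (so a half turn about z gives the same grasp; the last joint's range is limited). The gripper opens to 85 mm and grips with 20 to 120 N. Pads are 22 mm wide; open, the fingers measure 114 mm over their backs; the gripper's body (76 mm by 85 mm) begins 54 mm behind the grasp point. The pads swing forward as they close: fully open they stand 13 mm farther back than shut.
Start: joints at [74.886, 4.979, 10.078, 95.1, 0, 90], TCP at [0.143, 0.531, 0.231] pointing down, gripper open.
Joint ranges: [-179.16, 179.16], [-48.56, 103.87], [-65.8, 70.77], [-126.05, 130.52], [-82.76, 87.17], [-180, 180]. Speed limits (degrees/s): [127.2, 127.2, 147.25, 180, 180, 180].

## Interface

Orientations are given as [roll, pitch, yaw] about the fixed x, y, z axes, in that order (R = Rz(yaw) Ry(pitch) Rx(roll)).
In Python, from workcell import bot gives the robot as it stands. The module is installed in compiled form; this text tells all that it offers.
- The arm moves only by the shell command python3 -m pendant 'ROWS' [FORCE]. ROWS is JSON, a list of rows, each a list of 7 numbers: the shift along the tool's x, y, z scaled (see below), then the turn, a rotation vector about the tool's x, y, z scaled (see below), then the closure, from 0 (fully open) to 1 (shut). In form: [[tx, ty, tz, wx, wy, wz, jaw], ...]. A call has 1 to 12 rows; each row shifts and turns the pose as measured when the row begins, along the tool's axes as they then stand; what a row does not reach is not made up. The controller multiplies each number of a shift by 0.25 m and each number of a turn by pi rad. A row lasts 1/10 s, in which the tool goes at most 50 mm and 8.59 degrees, less where a joint would pass 70% of its speed; a pose out of reach is approached as far as the arm can. A call with a number of a shift or a turn outside -1 to 1 is refused whole. A call with a gripper value outside its range is refused whole. The fingers move at their own pace and stop on an object; FORCE is the grip in N (left out, the last holds). Time passes only in rows, so rows that do not move let the fingers close. It gives the time, the measured TCP pose, the force and the opening at its end, in the units of the state.
- bot.get_obs(): the state, without advancing time (a new reading comes with each control period).
- bot.camera(name): name is "side" or "top" or "wrist"; returns the picture (384x512x3 uint8, red, green, blue); there is no depth.
- bot.calibration(name): a dict with "intrinsics" (3x3 intrinsics, pixels), "xyz" and "attitude" of the camera in the world. Camera axes: x right, y up, looking along -z (the intrinsics and any distortion apply to the point x, -y, -z); pixel columns grow to the right and rows downward; lengths in m; the calibration is good to about 2 mm. The wrist camera is an equidistant fisheye: a pixel r from the principal point sees the ray r / f radians off the axis. A picture is of the moment at which its call begins: read the wrist's pose just before it. calibration takes no time and is no camera call; for the wrist camera it gives the pose at the moment of the call.
- bot.job_done(): hands the job in, once; it reports no verdict.
The state is a dict: "time": time; "q": joint angles; "qd": joint speeds; "joint_efforts": joint torques, N m; "ee_pos": TCP position; "tcp_rot": TCP orientation; "wrist_force": force on the tool from outside, world axes, zero at the start; "torque": the same for the moment, N m; "opening": finger opening in m.
Only numpy, scipy, OpenCV 4.12 (cv2) and the standard library are available. Lean on these libraries where they do the work, as an engineer would, in place of code of your own. Each camera call takes 0.05 s, during which the arm holds its last target.

## Working session

There is one attempt and no reset: what is moved stays moved. The work goes in short steps, Python scripts to look and compute and a shell command to move; the robot and the scene stay as the last step left them, time stands still between calls to the robot, and variables do not carry over. Pictures are saved under pics/ and viewed, and the job is handed in when it is done.

```bash
mkdir -p pics; ls
python3 - <<'E'
from workcell import bot
import cv2
for n in ("top","side","wrist"):
    im=bot.camera(n); cv2.imwrite(f"pics/{n}0.png",im[:,:,::-1])
    c=bot.calibration(n); print(n,c)
print(bot.get_obs())
E
```

```text
pics
top {'intrinsics': array([[482.87424807,   0.        , 256.79965116],
       [  0.        , 482.87424807, 194.5676017 ],
       [  0.        ,   0.        ,   1.        ]]), 'xyz': array([0.40138763, 0.02070073, 1.29659496]), 'attitude': array([  7.41635241,  -0.6115715 , -89.80461863])}
side {'intrinsics': array([[457.3881999 ,   0.        , 262.16578117],
       [  0.        , 457.3881999 , 192.73742491],
       [  0.        ,   0.        ,   1.        ]]), 'xyz': array([ 0.15171006, -0.65837957,  0.8197376 ]), 'attitude': array([ 46.85782516,  -0.43023338, -31.752092  ])}
wrist {'intrinsics': array([[297.31863964,   0.        , 253.56582888],
       [  0.        , 297.31863964, 187.84603707],
       [  0.        ,   0.        ,   1.        ]]), 'xyz': array([0.0690989 , 0.55125462, 0.37361405]), 'attitude': array([-1.75230081e+01, -1.13036286e-02,  7.48960743e+01])}
{'time': 0.15, 'q': array([ 7.48851238e+01,  5.00538691e+00,  1.00457561e+01,  9.50997954e+01,
       -1.25689478e-03,  9.00003044e+01]), 'qd': array([-0.0402264 , -0.12280597,  0.06777394, -0.02423094, -0.03371945,
       -0.0857132 ]), 'joint_efforts': array([ 5.45338735e-04, -5.20760715e+01,  4.65044653e+01,  1.38701551e-02,
        4.69621807e-05, -4.65092728e-05]), 'ee_pos': array([0.14337715, 0.53080734, 0.23073911]), 'tcp_rot': array([1.79998743e+02, 5.94262353e-02, 7.48848194e+01]), 'wrist_force': array([ 0.1574206 , -0.2317649 ,  0.08400693]), 'torque': array([ 0.01187371,  0.04164975, -0.01783923]), 'opening': 0.08561233011502507}
```

View pics/top0.png

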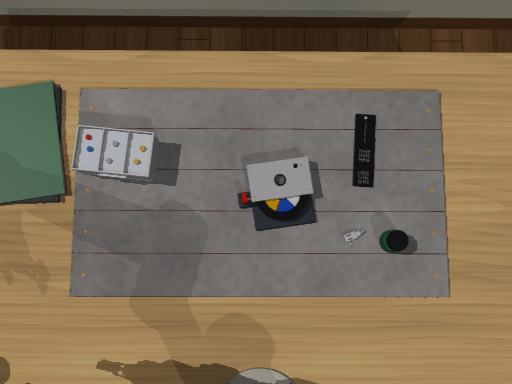

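View pics/side0.png

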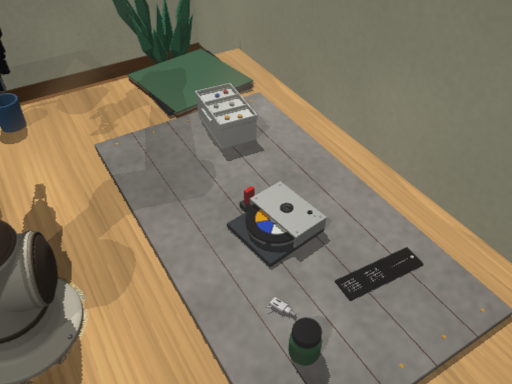

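View pics/wrist0.png

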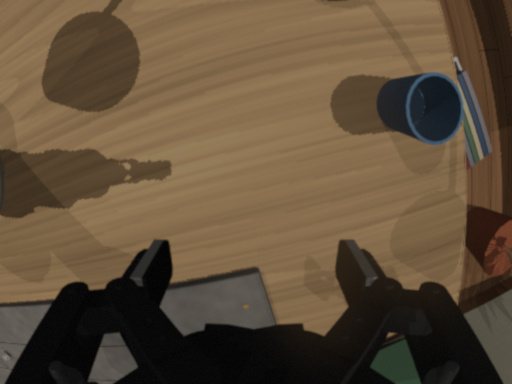

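Run:
```python
import cv2
a=cv2.imread("pics/top0.png")[140:245,225:335]; cv2.imwrite("pics/topz.png",cv2.resize(a,None,fx=5,fy=5,interpolation=cv2.INTER_CUBIC))
a=cv2.imread("pics/side0.png")[170:275,215:335]; cv2.imwrite("pics/sidez.png",cv2.resize(a,None,fx=5,fy=5,interpolation=cv2.INTER_CUBIC))
```

```text
(no output)
```

View pics/topz.png

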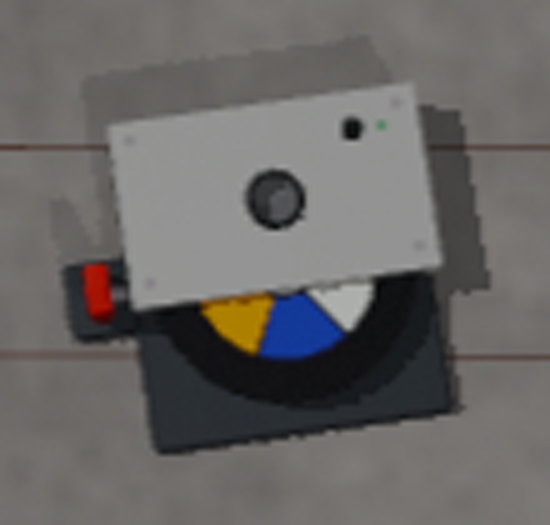

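View pics/sidez.png

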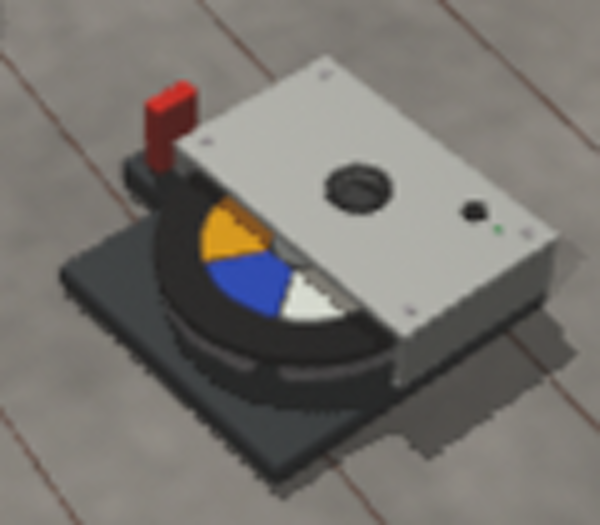

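```bash
cat > h.py <<'E'
import numpy as np, cv2
from scipy.spatial.transform import Rotation as R
from workcell import bot
def cam(n):
    c=bot.calibration(n); return c["intrinsics"],np.array(c["xyz"]),R.from_euler("xyz",c["attitude"],degrees=True).as_matrix()
def ray(c,uv):
    K,p,M=c; uv=np.atleast_2d(uv).astype(float)
    d=np.c_[(uv[:,0]-K[0,2])/K[0,0],-(uv[:,1]-K[1,2])/K[1,1],-np.ones(len(uv))]@M.T
    return p,d/np.linalg.norm(d,axis=1)[:,None]
def fray(c,uv):
    K,p,M=c; uv=np.atleast_2d(uv).astype(float)
    x=(uv[:,0]-K[0,2])/K[0,0]; y=(uv[:,1]-K[1,2])/K[1,1]; r=np.hypot(x,y)+1e-12
    return p,np.c_[np.sin(r)*x/r,-np.sin(r)*y/r,-np.cos(r)]@M.T
def onz(pd,z):
    p,d=pd; return p+d*((z-p[2])/d[:,2])[:,None]
def tri(a,b):
    (p,d),(q,e)=a,b; P=[];g=[]
    for u,v in zip(d,e):
        s,t=np.linalg.lstsq(np.c_[u,-v],q-p,rcond=None)[0]
        A=p+s*u;B=q+t*v;P.append((A+B)/2);g.append(np.linalg.norm(A-B))
    return np.array(P),np.array(g)
def proj(c,P):
    K,p,M=c; v=(np.atleast_2d(P)-p)@M; return np.c_[K[0,2]-K[0,0]*v[:,0]/v[:,2],K[1,2]+K[1,1]*v[:,1]/v[:,2]]
def fproj(c,P):
    K,p,M=c; v=(np.atleast_2d(P)-p)@M; x,y,z=v[:,0],-v[:,1],-v[:,2]
    th=np.arctan2(np.hypot(x,y),z); n=np.hypot(x,y)+1e-12
    return np.c_[K[0,2]+K[0,0]*th*x/n,K[1,2]+K[1,1]*th*y/n]
E
python3 - <<'E'
from h import *
T=cam("top");S=cam("side")
zt=lambda a,o:(np.array(a)+.5)/5-.5+np.array(o)
t=zt([(108,127),(413,83),(441,268),(133,308),(275,198)],(225,140))
s=zt([(325,57),(556,236),(405,333),(175,142),(358,188)],(215,170))
P,g=tri(ray(T,t),ray(S,s)); print(np.round(P*1e3,1),np.round(g*1e3,1))
L=np.array([[85,80],[85,-80],[-12,-80],[-12,80],[34,0]])/1e3
def fit(P):
    a,b=L-L.mean(0),P[:,:2]-P[:,:2].mean(0)
    th=np.arctan2((a[:,0]*b[:,1]-a[:,1]*b[:,0]).sum(),(a*b).sum())
    Rm=np.array([[np.cos(th),-np.sin(th)],[np.sin(th),np.cos(th)]]);o=P[:,:2].mean(0)-Rm@L.mean(0)
    return np.degrees(th),o,(P[:,:2]-(L@Rm.T+o))*1e3
print(fit(P))
for z in (.05,.06,.07,.08): print(z,*fit(onz(ray(T,t),z)))
# board: seams / corners
bt=[(80,88),(71,296),(441,89)]
print(np.round(P[:,2].mean()-.049,4))
# red tab top both views
for n,c,z in(("top",T,0),("side",S,0)):
    im=cv2.imread(f"pics/{n}0.png");hs=cv2.cvtColor(im,cv2.COLOR_BGR2HSV)
    m=((hs[...,0]<8)|(hs[...,0]>172))&(hs[...,1]>150)&(hs[...,2]>60)
    nn,lab,st,ce=cv2.connectedComponentsWithStats(m.astype(np.uint8));print(n,st[1:],ce[1:])
E
```

```text
[[ 638.7   35.8   66.6]
 [ 662.  -122.1   66.7]
 [ 566.2 -136.    69.6]
 [ 544.4   22.4   66.2]
 [ 601.1  -50.3   68. ]] [0.1 1.5 1.8 0.1 1.1]
(np.float64(8.131388237725162), array([ 0.56684709, -0.05513482]), array([[-1.00226556, -0.28881382],
       [-0.30771153,  0.19034308],
       [-0.06928444,  0.00969831],
       [ 0.78444101,  0.0284165 ],
       [ 0.59482052,  0.06035594]]))
0.05 8.137054669622199 [ 0.56973197 -0.05622015] [[-0.74434129  1.02194071]
 [ 1.04729294 -1.06880454]
 [-1.17122068 -0.96906069]
 [-0.27184241  1.16415614]
 [ 1.14011144 -0.14823162]]
0.06 8.137054669622188 [ 0.56809566 -0.05564398] [[-1.03664974  0.32281981]
 [ 0.5589443  -0.48057933]
 [-0.87148697 -0.27149942]
 [ 0.20234458  0.57403062]
 [ 1.14684782 -0.14477168]]
0.07 8.137054669622184 [ 0.56645935 -0.05506781] [[-1.32895819 -0.37630109]
 [ 0.07059567  0.10764588]
 [-0.57175325  0.42606186]
 [ 0.67653158 -0.01609491]
 [ 1.15358419 -0.14131174]]
0.08 8.13705466962219 [ 0.56482304 -0.05449164] [[-1.62126665 -1.07542199]
 [-0.41775297  0.69587109]
 [-0.27201953  1.12362314]
 [ 1.15071858 -0.60622044]
 [ 1.16032057 -0.1378518 ]]
0.0184
top [[ 86 135   5   5  18]
 [241 193   7  11  58]] [[ 88.11111111 136.72222222]
 [244.12068966 197.87931034]]
side [[224  91   3   1   3]
 [244 186  10  18 101]] [[225.          91.        ]
 [248.28712871 193.74257426]]
```

```bash
cat >> h.py <<'E'
O=np.array([.5668,-.0551]);YAW=np.radians(8.13);ZB=.0185
RL=np.array([[np.cos(YAW),-np.sin(YAW)],[np.sin(YAW),np.cos(YAW)]])
def toL(P): return (P[:,:2]-O)@RL   # world -> light xy
def toW(l): return RL@np.array(l)+O
NAMES=["amber","blue","white","green","grey","purple"]
def cls(bgr):
    h,s,v=cv2.cvtColor(np.uint8([[bgr]]),cv2.COLOR_BGR2HSV)[0,0]
    return "%d/%d/%d"%(h,s,v)
def ringscan(im,f,c,z=ZB+.036,rs=(.025,.03,.035,.04,.044),step=2,a0=95,a1=266):
    "colour around the ring seen in light frame"
    out=[]
    for a in np.arange(a0,a1,step):
        px=[]
        for r in rs:
            w=toW([r*np.cos(np.radians(a)),r*np.sin(np.radians(a))])
            u,v=f(c,[[w[0],w[1],z]])[0]
            if 0<=u<511 and 0<=v<383: px.append(cv2.getRectSubPix(im,(1,1),(float(u),float(v)))[0,0])
        out.append((a,cls(np.median(px,axis=0))) if px else (a,None))
    return out
E
python3 - <<'E'
from h import *
for n in("top","side"):
    print(n,[ (int(a),c) for a,c in ringscan(cv2.imread(f"pics/{n}0.png"),proj,cam(n),a0=100)])
E
```

```text
top [(100, '60/2/148'), (102, '60/2/148'), (104, '20/16/141'), (106, '19/53/130'), (108, '17/111/126'), (110, '20/183/128'), (112, '24/248/137'), (114, '26/255/141'), (116, '21/255/159'), (118, '22/255/162'), (120, '22/255/162'), (122, '22/255/166'), (124, '22/255/169'), (126, '22/255/172'), (128, '22/255/172'), (130, '22/255/172'), (132, '22/255/173'), (134, '22/255/173'), (136, '22/255/173'), (138, '22/255/173'), (140, '22/255/173'), (142, '22/255/173'), (144, '22/255/173'), (146, '22/255/173'), (148, '22/255/170'), (150, '22/255/160'), (152, '22/251/140'), (154, '19/174/107'), (156, '156/49/78'), (158, '115/169/122'), (160, '113/206/140'), (162, '112/221/148'), (164, '111/223/152'), (166, '111/223/152'), (168, '111/223/152'), (170, '111/223/152'), (172, '111/223/152'), (174, '111/223/152'), (176, '111/223/152'), (178, '111/223/152'), (180, '111/223/152'), (182, '111/223/152'), (184, '111/223/152'), (186, '111/223/152'), (188, '111/223/152'), (190, '112/221/152'), (192, '111/223/152'), (194, '111/223/152'), (196, '111/223/152'), (198, '112/221/152'), (200, '112/221/152'), (202, '11
[... 1676 characters left out ...]
 (198, '114/183/176'), (200, '114/184/176'), (202, '114/184/176'), (204, '114/184/176'), (206, '114/184/176'), (208, '114/183/174'), (210, '114/182/170'), (212, '114/169/154'), (214, '114/116/138'), (216, '112/51/135'), (218, '103/11/157'), (220, '43/12/191'), (222, '42/12/214'), (224, '41/13/214'), (226, '41/13/216'), (228, '41/13/215'), (230, '41/13/213'), (232, '41/13/211'), (234, '42/12/210'), (236, '41/13/211'), (238, '41/13/212'), (240, '41/13/211'), (242, '38/14/205'), (244, '36/13/192'), (246, '33/15/175'), (248, '27/17/148'), (250, '25/22/129'), (252, '22/22/125'), (254, '22/23/123'), (256, '21/21/119'), (258, '21/16/111'), (260, '23/18/112'), (262, '30/11/119'), (264, '35/11/138')]
```

```bash
python3 -m pendant '[[-0.12,0.13,0,0,0,0,1],[-0.12,0.13,0.02,0,0,0,1],[-0.12,0.13,0.02,0,0,0,1],[-0.12,0.13,0.02,0,0,0,1],[-0.12,0.13,0.02,0,0,0,1],[-0.12,0.13,0.02,0,0,0,1],[-0.12,0.13,0.02,0,0,0,1],[-0.12,0.13,0.02,0,0,0,1],[-0.12,0.13,0.02,0,0,0,1],[-0.12,0.13,0.02,0,0,0,1],[-0.12,0.13,0.02,0,0,0,1],[-0.12,0.13,0.02,0,0,0,1]]' 40
cat >> h.py <<'E'
def go(l,z,yaw):
    "tool-frame shift/turn (controller units) to light-frame xy l (m), world z, yaw deg"
    o=bot.get_obs(); M=R.from_euler("xyz",o["tcp_rot"],degrees=True)
    w=toW(l); d=M.inv().apply(np.array([w[0],w[1],z])-o["ee_pos"])
    t=(M.inv()*R.from_euler("xyz",[180,0,yaw],degrees=True)).as_rotvec()
    n=max(np.linalg.norm(d)/.05,np.degrees(np.linalg.norm(t))/8.59)
    lp=toL(o["ee_pos"][None])[0]
    print("t",round(o["time"],2),"L",np.round(lp*1e3,1),"z",round(o["ee_pos"][2]*1e3,2),"rot",np.round(o["tcp_rot"],2),"F",np.round(o["wrist_force"],2),"q6",round(o["q"][5],1))
    print("shift",np.round(d/.25,4),"turn",np.round(t/np.pi,4),"rows>=",round(n,1))
E
python3 -c "
from h import *
go([-.056,0],.10,98.13)"
```

```text
time: 1.35
ee_pos: [0.4328, 0.0682, 0.1714]
tcp_rot: [179.9, 0.2, 75.4]
wrist_force: [0.7, -0.4, 0.4]
opening: 0.0002
t 1.35 L [-115.3  141. ] z 171.37 rot [1.7994e+02 1.6000e-01 7.5450e+01] F [ 0.73 -0.43  0.39] q6 23.6
shift [-0.4281  0.4358  0.2871] turn [ 0.0002  0.0009 -0.126 ] rows>= 3.4
```

```bash
python3 -c "
from h import *
go([-.0475,-.0297],.08,130.1)"
```

```text
t 1.35 L [-115.3  141. ] z 171.37 rot [1.7994e+02 1.6000e-01 7.5450e+01] F [ 0.73 -0.43  0.39] q6 23.6
shift [-0.5244  0.5129  0.3675] turn [-1.000e-04  1.000e-03 -3.036e-01] rows>= 6.4
```

```bash
python3 -m pendant '[[-0.13,0.128,0.03,0,0,0,1],[-0.13,0.128,0.03,0,0,0,1],[-0.13,0.128,0.03,0,0,0,1],[-0.13,0.128,0.03,0,0,0,1],[0,0,0.02,0,0,-0.04,1],[0,0,0.02,0,0,-0.04,1],[0,0,0.02,0,0,-0.04,1],[0,0,0.02,0,0,-0.04,1],[0,0,0,0,0,-0.04,1],[0,0,0,0,0,-0.04,1],[0,0,0,0,0,-0.04,1],[0,0,0,0,0,-0.024,1]]'
python3 - <<'E'
from h import *
go([-.0475,-.0297],.08,130.1)
for n in("wrist","side"): cv2.imwrite(f"pics/{n}1.png",bot.camera(n)[:,:,::-1])
E
```

```text
time: 2.55
ee_pos: [0.5262, -0.1046, 0.1136]
tcp_rot: [-179.6, -0.2, 131.8]
wrist_force: [-0.4, 0.2, 1.1]
opening: 0.0001
t 2.55 L [-47.2 -43.2] z 113.64 rot [-179.63   -0.22  131.76] F [-0.4   0.24  1.08] q6 -52.9
shift [0.0453 0.0298 0.1346] turn [-0.0021 -0.0012  0.0092] rows>= 0.7
```

View pics/wrist1.png

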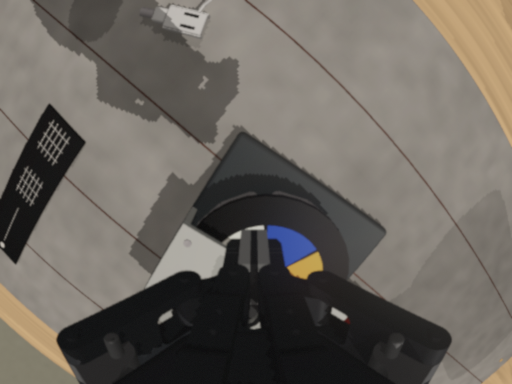

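View pics/side1.png

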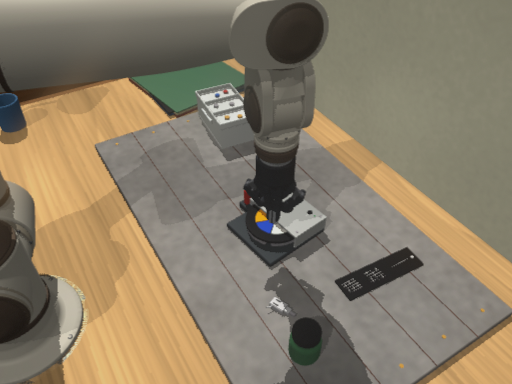

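```bash
python3 -m pendant '[[0.045,0.03,0,-0.002,-0.001,0.009,1],[0,0,0.06,0,0,0,1],[0,0,0.06,0,0,0,1],[0,0,0.04,0,0,0,1],[0,0,0.02,0,0,0,1],[0,0,0,0,0,0,1],[0,0,0,0,0,0,1]]'
python3 -c "
from h import *
go([-.0475,-.0297],.062,130.1)"
```

```text
time: 3.35
ee_pos: [0.5232, -0.0919, 0.0626]
tcp_rot: [-179.8, -0.2, 129.4]
wrist_force: [-0.1, -0.3, 0.5]
opening: -0.0002
t 3.35 L [-48.4 -30.3] z 62.55 rot [-1.7983e+02 -1.7000e-01  1.2941e+02] F [-0.08 -0.3   0.45] q6 -49.4
shift [0.0002 0.0042 0.0022] turn [-0.001  -0.0009 -0.0039] rows>= 0.1
```

```bash
python3 -m pendant '[[0,0.002,0.004,0,0,0,1],[0,0.002,0.004,0,0,0,1]]'; python3 -m pendant '[[0,0,0.003,0,0,0,1]]'; python3 -m pendant '[[0,0,0.003,0,0,0,1]]';  python3 -m pendant '[[0,0,0.003,0,0,0,1]]'
```

```text
time: 3.55
ee_pos: [0.5245, -0.0916, 0.0612]
tcp_rot: [-179.9, -0.1, 129.4]
wrist_force: [-0.7, 0.1, 0.7]
opening: -0.0001
time: 3.65
ee_pos: [0.5247, -0.0916, 0.0607]
tcp_rot: [-179.9, -0.1, 129.4]
wrist_force: [-0.6, 0.4, -0.1]
opening: -0.0
time: 3.75
ee_pos: [0.5249, -0.0916, 0.0602]
tcp_rot: [-179.9, -0.1, 129.4]
wrist_force: [0.4, -0.0, -0.5]
opening: -0.0002
time: 3.85
ee_pos: [0.5251, -0.0916, 0.0596]
tcp_rot: [-179.9, -0.1, 129.4]
wrist_force: [-0.0, -1.5, -0.4]
opening: -0.0001
```

```bash
python3 -m pendant '[[0,0,0.003,0,0,0,1]]' | grep -E "ee|wri"; python3 -m pendant '[[0,0,0.003,0,0,0,1]]'| grep -E "ee|wri"
```

```text
ee_pos: [0.5251, -0.0916, 0.0589]
wrist_force: [-0.8, -0.2, 0.2]
ee_pos: [0.5251, -0.0916, 0.0581]
wrist_force: [0.5, 0.0, 0.3]
```

```bash
python3 -m pendant '[[0,0,0.003,0,0,0,1]]' | grep -E "ee|wri"
```

```text
ee_pos: [0.5251, -0.0916, 0.0573]
wrist_force: [-0.3, 0.4, -0.2]
```

```bash
python3 -m pendant '[[0,0,0.003,0,0,0,1]]' | grep -E "ee|wri"
```

```text
ee_pos: [0.5251, -0.0916, 0.0565]
wrist_force: [-1.5, -0.7, 0.2]
```

```bash
python3 -m pendant '[[0,0,0.003,0,0,0,1]]' | grep -E "ee|wri"
```

```text
ee_pos: [0.5251, -0.0916, 0.0557]
wrist_force: [-0.0, 0.4, 0.2]
```

```bash
python3 -m pendant '[[0,0,0.0016,0,0,0,1]]' | grep -E "ee|wri"
```

```text
ee_pos: [0.5251, -0.0916, 0.0551]
wrist_force: [-0.5, 0.2, 0.1]
```

```bash
python3 -m pendant '[[0,0,0.0016,0,0,0,1]]' | grep -E "ee|wri"
```

```text
ee_pos: [0.525, -0.0916, 0.0547]
wrist_force: [0.4, 0.7, 0.0]
```

```bash
python3 -m pendant '[[0,0,0.0016,0,0,0,1]]' | grep -E "ee|wri"
```

```text
ee_pos: [0.5251, -0.0916, 0.0543]
wrist_force: [-1.1, 0.4, 0.8]
```

```bash
python3 -m pendant '[[0,0,0.0016,0,0,0,1]]' | grep -E "ee|wri"
```

```text
ee_pos: [0.525, -0.0916, 0.0538]
wrist_force: [0.5, 0.0, 0.5]
```

```bash
python3 -m pendant '[[0,0,0.0016,0,0,0,1]]' | grep -E "ee|wri"
```

```text
ee_pos: [0.525, -0.0916, 0.0534]
wrist_force: [0.5, -0.2, 1.2]
```

```bash
python3 -m pendant '[[0,0,0.0016,0,0,0,1]]' | grep -E "ee|wri"
```

```text
ee_pos: [0.525, -0.0916, 0.053]
wrist_force: [-1.4, -0.5, 2.4]
```

```bash
python3 -m pendant '[[0,0,0.0016,0,0,0,1]]' | grep -E "ee|wri"
```

```text
ee_pos: [0.525, -0.0917, 0.0528]
wrist_force: [-2.0, 0.1, 3.3]
```

```bash
python3 -m pendant '[[0,0,0.0016,0,0,0,1]]' | grep -E "ee|wri"
```

```text
ee_pos: [0.525, -0.0918, 0.0527]
wrist_force: [-2.5, -0.4, 5.0]
```

```bash
python3 -m pendant '[[0,0,0.0016,0,0,0,1]]' | grep -E "ee|wri"
```

```text
ee_pos: [0.525, -0.0918, 0.0526]
wrist_force: [-2.4, 0.1, 5.1]
```

```bash
python3 -m pendant '[[0,0,0.0016,0,0,0,1]]' | grep -E "ee|wri"
```

```text
ee_pos: [0.525, -0.0919, 0.0525]
wrist_force: [-2.1, -0.6, 5.1]
```

```bash
python3 -m pendant '[[0,0,0.0016,0,0,0,1]]' | grep -E "ee|wri"
```

```text
ee_pos: [0.525, -0.0919, 0.0524]
wrist_force: [-2.3, 1.0, 6.7]
```

```bash
python3 -m pendant '[[0,0,0.003,0,0,0,1]]' | grep -E "ee|wri"
```

```text
ee_pos: [0.525, -0.092, 0.0521]
wrist_force: [-3.8, -0.9, 8.8]
```

```bash
python3 -m pendant '[[0,0,0.003,0,0,0,1]]' | grep -E "ee|wri"
```

```text
ee_pos: [0.525, -0.0921, 0.052]
wrist_force: [-3.7, -0.9, 8.9]
```

```bash
python3 -m pendant '[[0,0,0.0,0,0,0,1]]' | grep -E "ee|wri"
```

```text
ee_pos: [0.525, -0.092, 0.0525]
wrist_force: [-1.4, 1.1, 5.0]
```

```bash
python3 -m pendant '[[0,0,0.0,0,0,0,1]]' | grep -E "ee|wri"
```

```text
ee_pos: [0.5251, -0.0919, 0.0527]
wrist_force: [-1.8, 1.0, 3.9]
```

```bash
python3 -m pendant '[[0,0,0.0035,0,0,0,1],[0,0,0.0035,0,0,0,1],[0,0,0.004,0,0,0,1]]' | grep -E "ee|wri"
```

```text
ee_pos: [0.5249, -0.0923, 0.0515]
wrist_force: [-5.3, -0.5, 12.6]
```

```bash
python3 -m pendant '[[0.008,0,0.004,0,0,0.011,1],[0.008,0,0.004,0,0,0.011,1]]' | grep -E "ee|wri|rot"
```

```text
ee_pos: [0.5243, -0.0906, 0.0518]
tcp_rot: [179.9, 0.5, 125.3]
wrist_force: [0.6, -4.3, 9.8]
```

```bash
python3 -c "
from h import *
go([-.0475,-.0297],.05,130.1)"
```

```text
t 6.35 L [-47.1 -29.1] z 51.84 rot [179.89   0.46 125.27] F [ 0.61 -4.33  9.82] q6 -44.9
shift [-0.0013 -0.0025  0.0074] turn [ 0.0005  0.0026 -0.0268] rows>= 0.6
```

```bash
python3 -m pendant '[[0.012,0,0.0045,0,0,0.01,1],[0.012,0,0.0045,0,0,0.01,1],[0.012,0,0.0045,0,0,0.01,1]]' | grep -E "ee|wri|rot"
python3 - <<'E'
from h import *
go([-.0475,-.0297],.05,130.1)
cv2.imwrite("pics/side2.png",bot.camera("side")[:,:,::-1]);c=cam("wrist");im=bot.camera("wrist")[:,:,::-1].copy()
cv2.imwrite("pics/wrist2.png",im)
print([(int(a),k) for a,k in ringscan(im,fproj,c,a0=140,a1=200,step=3,rs=(.035,.04,.044))])
E
```

```text
ee_pos: [0.5233, -0.0858, 0.052]
tcp_rot: [179.5, 1.1, 119.5]
wrist_force: [0.4, -3.9, 8.1]
t 6.65 L [-47.4 -24.2] z 52.04 rot [179.52   1.05 119.52] F [ 0.35 -3.9   8.13] q6 -38.6
shift [-0.0201 -0.0084  0.0085] turn [ 0.0021  0.0061 -0.0588] rows>= 1.2
[(140, '120/35/36'), (143, '120/28/36'), (146, '120/35/36'), (149, '120/38/34'), (152, '115/44/35'), (155, '120/38/34'), (158, '120/38/34'), (161, '120/44/35'), (164, '113/174/160'), (167, '113/174/179'), (170, '112/175/181'), (173, '112/174/180'), (176, '113/176/180'), (179, '113/173/143'), (182, '120/44/35'), (185, '120/38/34'), (188, '120/31/33'), (191, '113/31/33'), (194, '120/24/32'), (197, '120/16/31')]
```

View pics/wrist2.png

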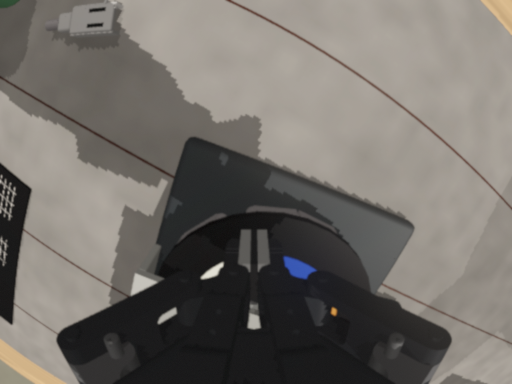

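Run:
```python
import cv2
a=cv2.imread("pics/side2.png")[170:275,215:335]; cv2.imwrite("pics/side2z.png",cv2.resize(a,None,fx=5,fy=5,interpolation=cv2.INTER_CUBIC))
```

```text
(no output)
```

View pics/side2z.png

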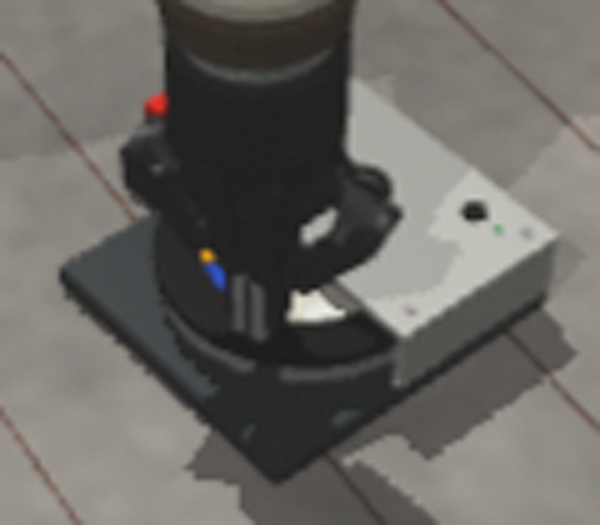

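```bash
python3 -m pendant '[[0,0,0.005,0,0,0,1],[0,0,0.005,0,0,0,1]]' | grep -E "ee|wri"
```

```text
ee_pos: [0.5238, -0.0866, 0.0515]
wrist_force: [-6.8, 0.4, 12.2]
```

```bash
python3 -m pendant '[[0.008,-0.003,0.005,0,-0.002,0.004,1]]' | grep -E "ee|wri"
```

```text
ee_pos: [0.523, -0.0859, 0.0514]
wrist_force: [0.8, -2.6, 11.5]
```

```bash
python3 -m pendant '[[0.010,-0.003,0.005,0,-0.002,0.006,1]]' | grep -E "ee|wri|rot"
```

```text
ee_pos: [0.5227, -0.085, 0.0516]
tcp_rot: [179.2, 2.3, 117.6]
wrist_force: [1.3, -5.5, 11.4]
```

```bash
python3 -c "
from h import *
go([-.0505,-.0243],.05,117.6)"; python3 -m pendant '[[0.010,-0.002,0.006,0.003,0.01,0.0,1]]' | grep -E "ee|wri|rot"
```

```text
t 7.15 L [-47.9 -23.4] z 51.61 rot [179.2    2.27 117.58] F [ 1.26 -5.48 11.43] q6 -36.1
shift [ 0.0003 -0.0111  0.0063] turn [0.0044 0.0126 0.    ] rows>= 0.3
ee_pos: [0.5223, -0.0839, 0.0518]
tcp_rot: [179.6, 0.7, 117.6]
wrist_force: [0.3, -6.2, 11.2]
```

```bash
python3 -m pendant '[[0.012,-0.002,0.007,0.001,0.004,0.004,1]]' | grep -E "ee|wri|rot"
```

```text
ee_pos: [0.5218, -0.0831, 0.0517]
tcp_rot: [179.7, 0.2, 116.8]
wrist_force: [-2.4, -8.1, 10.9]
```

```bash
python3 -m pendant '[[0.012,-0.002,0.007,0.001,0.004,0.004,1]]' | grep -E "ee|wri|rot"
```

```text
ee_pos: [0.5213, -0.0822, 0.0516]
tcp_rot: [179.8, -0.2, 116.0]
wrist_force: [-1.5, -8.4, 13.0]
```

```bash
python3 -m pendant '[[0.012,-0.002,0.007,0.001,0.004,0.006,1]]' | grep -E "ee|wri|rot"
python3 - <<'E'
from h import *
go([-.0505,-.0243],.05,117.6)
im=bot.camera("side")[:,:,::-1][170:275,215:335];cv2.imwrite("pics/side3z.png",cv2.resize(im,None,fx=5,fy=5,interpolation=cv2.INTER_CUBIC))
E
```

```text
ee_pos: [0.5208, -0.0814, 0.0515]
tcp_rot: [179.9, -0.7, 114.8]
wrist_force: [-2.4, -8.0, 12.8]
t 7.55 L [-49.3 -19.5] z 51.51 rot [179.93  -0.71 114.78] F [-2.41 -8.05 12.76] q6 -34.0
shift [-0.017  -0.0101  0.0058] turn [ 0.0005 -0.0039 -0.0157] rows>= 0.3
```

View pics/side3z.png

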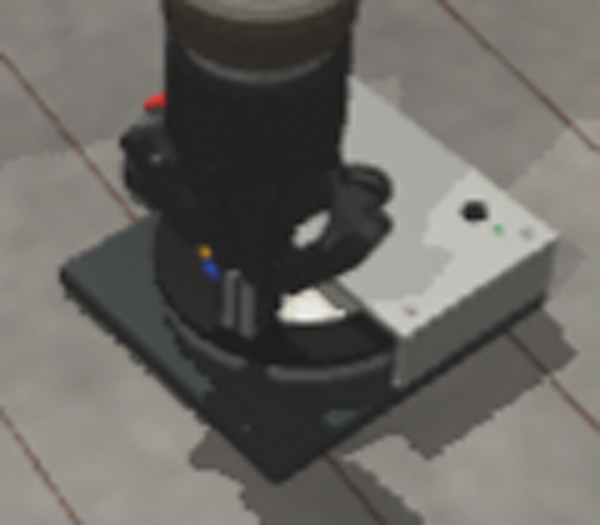

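```bash
python3 -m pendant '[[0.016,-0.002,0.0065,0,0.001,0.006,1],[0.016,-0.002,0.0065,0,0.001,0.006,1]]' | grep -E "ee|wri|rot"
```

```text
ee_pos: [0.5192, -0.0779, 0.0517]
tcp_rot: [179.8, -0.6, 112.3]
wrist_force: [-0.9, -8.5, 10.2]
```

```bash
python3 -m pendant '[[0.018,-0.002,0.0065,0,0.002,0.01,1],[0.018,-0.002,0.0065,0,0.002,0.01,1]]' | grep -E "ee|wri|rot"
```

```text
ee_pos: [0.5174, -0.0728, 0.0517]
tcp_rot: [179.6, -0.8, 108.5]
wrist_force: [-0.7, -6.6, 11.0]
```

```bash
python3 -c "
from h import *
go([-.0505,-.0243],.05,117.6)"
```

```text
t 8.0 L [-51.4 -10.6] z 51.65 rot [179.59  -0.83 108.45] F [-0.66 -6.64 10.99] q6 -27.0
shift [-0.0548 -0.0062  0.0058] turn [ 0.0026 -0.0044 -0.0508] rows>= 1.1
```

```bash
python3 -m pendant '[[0.018,-0.004,0.008,0.001,-0.001,0.012,1],[0.018,-0.004,0.008,0.001,-0.001,0.012,1]]' | grep -E "ee|wri|rot"
```

```text
ee_pos: [0.5157, -0.0677, 0.0512]
tcp_rot: [179.7, -0.0, 103.8]
wrist_force: [-0.4, -6.2, 14.0]
```

```bash
python3 -m pendant '[[0.018,-0.004,0.008,0.001,-0.001,0.012,1],[0.018,-0.004,0.008,0.001,-0.001,0.012,1]]' | grep -E "ee|wri|rot";python3 - <<'E'
from h import *
go([-.0505,-.0243],.05,117.6)
im=bot.camera("side")[:,:,::-1][170:275,215:335];cv2.imwrite("pics/side4z.png",cv2.resize(im,None,fx=5,fy=5,interpolation=cv2.INTER_CUBIC))
E
```

```text
ee_pos: [0.5147, -0.0621, 0.0511]
tcp_rot: [179.6, 0.8, 99.2]
wrist_force: [-1.8, -7.1, 14.4]
t 8.4 L [-52.6   0.4] z 51.09 rot [179.61   0.8   99.16] F [-1.77 -7.13 14.37] q6 -15.7
shift [-0.0988  0.0064  0.0058] turn [ 0.0014  0.0048 -0.1024] rows>= 2.1
```

View pics/side4z.png

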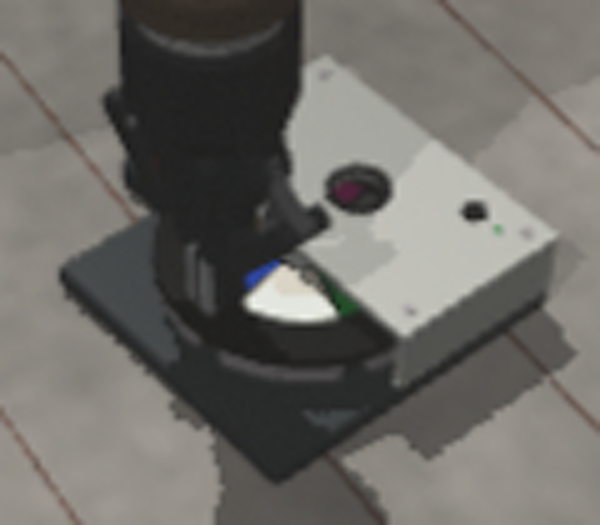

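```bash
python3 -m pendant '[[0.018,-0.004,0.007,0.001,0.003,0.012,1],[0.018,-0.004,0.007,0.001,0.003,0.012,1]]' | grep -E "ee|wri|rot"
```

```text
ee_pos: [0.5144, -0.0556, 0.0513]
tcp_rot: [179.5, 0.1, 94.5]
wrist_force: [-0.5, -6.3, 13.2]
```

```bash
python3 -m pendant '[[0.018,-0.004,0.007,0.001,0.002,0.014,1],[0.018,-0.004,0.007,0.001,0.002,0.014,1],[0.018,-0.004,0.007,0.001,0.002,0.014,1]]' | grep -E "ee|wri|rot"
```

```text
ee_pos: [0.5151, -0.0457, 0.0512]
tcp_rot: [179.5, -0.6, 86.5]
wrist_force: [-0.7, -5.2, 13.4]
```

```bash
python3 -m pendant '[[0.018,-0.004,0.007,0.001,0.002,0.014,1],[0.018,-0.004,0.007,0.001,0.002,0.014,1],[0.018,-0.004,0.007,0.001,0.002,0.014,1]]' | grep -E "ee|wri|rot"; python3 -c "
from h import *
go([-.0505,-.0243],.05,117.6)"
```

```text
ee_pos: [0.5178, -0.0353, 0.0512]
tcp_rot: [179.5, -1.4, 78.4]
wrist_force: [-1.2, -5.5, 12.2]
t 9.25 L [-45.7  26.6] z 51.2 rot [179.45  -1.4   78.41] F [-1.17 -5.51 12.24] q6 7.0
shift [-0.1981  0.0504  0.0004] turn [ 0.0056 -0.0064 -0.2177] rows>= 4.6
```

```bash
python3 -m pendant '[[0.018,-0.002,0.007,0,-0.001,0.014,1],[0.018,-0.002,0.007,0,-0.001,0.014,1]]' | grep -E "ee|wri|rot"
python3 - <<'E'
from h import *
go([-.0505,-.0243],.05,117.6)
im=bot.camera("side")[:,:,::-1].copy();cv2.imwrite("pics/side5.png",im)
print([(int(a),k) for a,k in ringscan(im,proj,cam("side"),a0=160,a1=266,step=3)])
im=im[170:275,215:335];cv2.imwrite("pics/side5z.png",cv2.resize(im,None,fx=5,fy=5,interpolation=cv2.INTER_CUBIC))
E
```

```text
ee_pos: [0.5211, -0.0285, 0.051]
tcp_rot: [179.2, -0.9, 73.0]
wrist_force: [-2.8, -5.8, 13.3]
t 9.45 L [-41.5  32.8] z 51.05 rot [179.15  -0.91  73.03] F [-2.85 -5.85 13.33] q6 13.5
shift [-0.2223  0.0643  0.0016] turn [ 0.0064 -0.0029 -0.2477] rows>= 5.2
[(160, '113/8/135'), (163, '33/14/169'), (166, '38/11/194'), (169, '39/8/216'), (172, '43/8/228'), (175, '35/7/209'), (178, '34/11/181'), (181, '30/12/175'), (184, '34/11/188'), (187, '39/8/211'), (190, '39/8/216'), (193, '45/7/227'), (196, '43/8/228'), (199, '43/8/228'), (202, '43/8/228'), (205, '39/8/227'), (208, '41/9/222'), (211, '42/12/206'), (214, '54/26/155'), (217, '66/102/115'), (220, '66/158/129'), (223, '66/164/135'), (226, '66/165/136'), (229, '66/165/136'), (232, '66/166/137'), (235, '65/165/136'), (238, '66/166/135'), (241, '66/163/128'), (244, '65/153/107'), (247, '64/126/81'), (250, '64/128/78'), (253, '64/128/80'), (256, '65/103/79'), (259, '63/50/91'), (262, '50/19/120'), (265, '35/10/159')]
```

View pics/side5z.png

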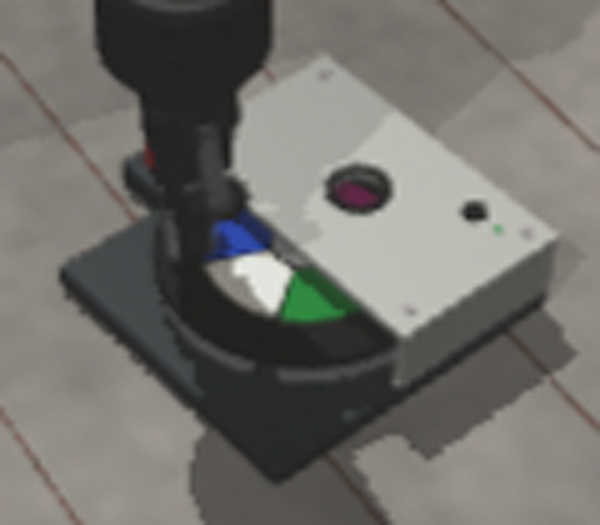

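```bash
python3 -m pendant '[[-0.01,0,-0.03,0,0,0,1],[0,0,-0.03,0,0,0,1]]' | grep -E "ee|wri|rot"; python3 -c "
from h import *
go([-.0490,-.0320],.06,129)"
```

```text
ee_pos: [0.5204, -0.0306, 0.066]
tcp_rot: [179.1, -0.9, 72.9]
wrist_force: [0.4, 0.3, -0.8]
t 9.7 L [-42.5  30.8] z 66.05 rot [179.12  -0.9   72.86] F [ 0.43  0.33 -0.85] q6 13.4
shift [-0.2387  0.0832  0.0217] turn [ 0.0069 -0.0022 -0.3119] rows>= 6.5
```

```bash
python3 -m pendant '[[-0.1,0.035,0,0.007,-0.002,0,1],[-0.1,0.035,0,0,0,0,1],[-0.04,0.013,0,0,0,-0.04,1],[0,0,0,0,0,-0.045,1],[0,0,0,0,0,-0.045,1],[0,0,0,0,0,-0.045,1],[0,0,0,0,0,-0.045,1],[0,0,0,0,0,-0.045,1],[0,0,0,0,0,-0.03,1],[0,0,0,0,0,0,1]]' | grep -E "ee|wri|rot"; python3 -c "
from h import *
go([-.0490,-.0320],.055,129)"
```

```text
ee_pos: [0.5227, -0.0961, 0.0658]
tcp_rot: [179.8, -0.9, 128.2]
wrist_force: [-0.4, 0.7, -0.4]
t 10.7 L [-49.5 -34.3] z 65.76 rot [179.75  -0.86 128.22] F [-0.38  0.68 -0.41] q6 -49.0
shift [0.0065 0.0061 0.0431] turn [ 0.0014 -0.0048 -0.0043] rows>= 0.2
```

```bash
python3 -m pendant '[[0.006,0.004,0.02,0.0014,-0.0048,-0.004,1],[0,0,0.018,0,0,0,1],[0,0,0,0,0,0,1],[0,0,0.003,0,0,0,1]]' | grep -E "ee|wri|rot"; python3 -m pendant '[[0,0,0.003,0,0,0,1]]' | grep -E "ee|wri|rot"
```

```text
ee_pos: [0.5222, -0.0937, 0.0542]
tcp_rot: [-180.0, 0.0, 128.6]
wrist_force: [0.3, 0.1, 0.8]
ee_pos: [0.5222, -0.0937, 0.0534]
tcp_rot: [-180.0, 0.0, 128.6]
wrist_force: [-0.4, 0.1, 0.4]
```

```bash
python3 -m pendant '[[0,0,0.003,0,0,0,1]]' | grep -E "ee|wri|rot"; python3 -m pendant '[[0,0,0.003,0,0,0,1]]' | grep -E "ee|wri|rot"
```

```text
ee_pos: [0.5221, -0.0938, 0.0527]
tcp_rot: [-179.9, 0.0, 128.5]
wrist_force: [-1.2, -1.2, 3.8]
ee_pos: [0.5221, -0.094, 0.0524]
tcp_rot: [-179.9, 0.1, 128.5]
wrist_force: [-3.0, -1.4, 5.6]
```

```bash
python3 -m pendant '[[0.004,0,0.005,0,0,0,1],[0.006,0,0.005,0,0.002,0,1]]' | grep -E "ee|wri|rot"
```

```text
ee_pos: [0.5215, -0.0935, 0.0519]
tcp_rot: [-180.0, -0.0, 128.4]
wrist_force: [-0.9, -6.6, 9.5]
```

```bash
python3 -m pendant '[[0.012,-0.002,0.006,0,0.003,0.004,1]]' | grep -E "ee|wri|rot"
```

```text
ee_pos: [0.5207, -0.0923, 0.0519]
tcp_rot: [179.9, -0.4, 127.7]
wrist_force: [2.5, -3.4, 7.7]
```

```bash
python3 -m pendant '[[0.014,-0.002,0.0065,0,0.003,0.005,1],[0.016,-0.002,0.0065,0,0.003,0.006,1]]' | grep -E "ee|wri|rot"
```

```text
ee_pos: [0.5185, -0.0885, 0.0519]
tcp_rot: [179.7, -1.1, 125.6]
wrist_force: [1.9, -3.8, 8.1]
```

```bash
python3 -m pendant '[[0.008,-0.002,0.008,0,-0.001,0.003,1],[0.01,-0.002,0.008,0,-0.001,0.003,1]]' | grep -E "ee|wri|rot"
```

```text
ee_pos: [0.5181, -0.0873, 0.0514]
tcp_rot: [179.5, -0.3, 124.3]
wrist_force: [0.8, -5.3, 10.4]
```

```bash
python3 -m pendant '[[0.016,-0.002,0.008,0,-0.002,0.006,1],[0.018,-0.002,0.008,0,-0.002,0.008,1]]' | grep -E "ee|wri|rot"; python3 -c "
from h import *
go([-.0490,-.0320],.055,129)"
```

```text
ee_pos: [0.516, -0.0835, 0.0514]
tcp_rot: [179.2, 1.0, 121.6]
wrist_force: [0.6, -5.5, 11.3]
t 12.3 L [-54.3 -20.9] z 51.42 rot [179.21   1.01 121.58] F [ 0.58 -5.54 11.26] q6 -40.6
shift [-0.0494  0.0019 -0.0134] turn [ 0.004   0.0059 -0.0412] rows>= 0.9
```

```bash
python3 -m pendant '[[0.017,-0.002,0.009,0.001,0.004,0.008,1],[0.018,-0.001,0.009,0.001,0.003,0.010,1]]' | grep -E "ee|wri|rot"
```

```text
ee_pos: [0.5138, -0.0788, 0.0512]
tcp_rot: [179.3, 0.3, 118.1]
wrist_force: [-2.2, -7.3, 12.5]
```

```bash
python3 -m pendant '[[0.018,-0.001,0.008,0.001,0.002,0.010,1],[0.018,-0.001,0.008,0.001,0.002,0.012,1]]' | grep -E "ee|wri|rot"
python3 - <<'E'
from h import *
go([-.0490,-.0320],.055,129)
im=bot.camera("side")[:,:,::-1].copy()
print([(int(a),k) for a,k in ringscan(im,proj,cam("side"),a0=180,a1=250,step=3)])
E
```

```text
ee_pos: [0.512, -0.0737, 0.0514]
tcp_rot: [179.4, -0.0, 113.9]
wrist_force: [-1.3, -7.5, 11.8]
t 12.7 L [-56.9 -10.7] z 51.36 rot [ 1.7939e+02 -1.0000e-02  1.1385e+02] F [-1.29 -7.51 11.75] q6 -32.2
shift [-0.0906  0.0074 -0.0145] turn [ 0.0034  0.0004 -0.0841] rows>= 1.8
[(180, '60/7/36'), (183, '60/7/36'), (186, '0/0/35'), (189, '0/0/35'), (192, '0/0/35'), (195, '90/7/36'), (198, '90/7/36'), (201, '65/88/58'), (204, '66/145/95'), (207, '66/161/117'), (210, '66/165/124'), (213, '66/168/132'), (216, '66/169/133'), (219, '66/169/130'), (222, '66/165/125'), (225, '66/165/124'), (228, '66/164/123'), (231, '66/164/123'), (234, '66/164/123'), (237, '66/163/122'), (240, '66/165/119'), (243, '66/158/102'), (246, '65/139/75'), (249, '65/124/64')]
```

```bash
python3 -m pendant '[[0.018,0,0.008,0.001,0.002,0.012,1],[0.018,0,0.008,0.001,0.001,0.012,1],[0.018,0,0.0075,0.001,0.001,0.012,1]]' | grep -E "ee|wri|rot"
```

```text
ee_pos: [0.51, -0.0649, 0.0513]
tcp_rot: [179.6, -0.1, 106.8]
wrist_force: [-2.9, -6.5, 12.4]
```

```bash
python3 -m pendant '[[0.018,0,0.0075,0.001,0.001,0.013,1],[0.018,0,0.0075,0.001,0.001,0.013,1],[0.018,0,0.0075,0.001,0.001,0.013,1]]' | grep -E "ee|wri|rot"
python3 - <<'E'
from h import *
go([-.0490,-.0320],.055,129)
im=bot.camera("side")[:,:,::-1].copy()
cv2.imwrite("pics/side6.png",cv2.resize(im[170:275,215:335],None,fx=5,fy=5,interpolation=cv2.INTER_CUBIC))
print([(int(a),k) for a,k in ringscan(im,proj,cam("side"),a0=180,a1=262,step=3)])
E
```

```text
ee_pos: [0.5094, -0.0554, 0.0513]
tcp_rot: [179.8, -0.2, 99.3]
wrist_force: [-2.9, -6.3, 12.8]
t 13.35 L [-56.8   7.8] z 51.3 rot [ 1.7985e+02 -1.5000e-01  9.9260e+01] F [-2.9  -6.32 12.79] q6 -15.6
shift [-0.1599  0.0282 -0.0152] turn [ 0.001  -0.0006 -0.1652] rows>= 3.5
[(180, '23/22/189'), (183, '47/38/136'), (186, '62/103/121'), (189, '65/151/130'), (192, '66/161/130'), (195, '66/164/129'), (198, '66/160/124'), (201, '66/162/126'), (204, '66/164/132'), (207, '66/167/136'), (210, '66/168/138'), (213, '66/169/136'), (216, '66/168/135'), (219, '66/169/136'), (222, '66/168/137'), (225, '66/169/136'), (228, '66/168/138'), (231, '66/168/138'), (234, '66/168/137'), (237, '66/162/129'), (240, '65/130/100'), (243, '63/40/70'), (246, '45/8/65'), (249, '30/4/68'), (252, '30/4/68'), (255, '30/4/69'), (258, '30/6/80'), (261, '30/10/106')]
```

View pics/side6.png

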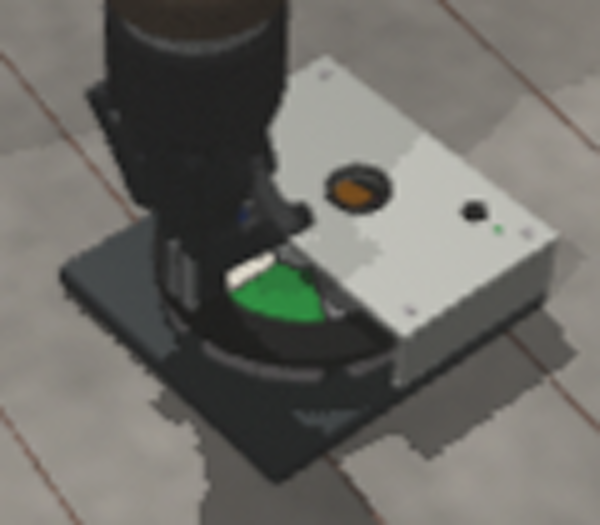

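```bash
python3 -m pendant '[[0.018,0,0.0075,0.001,0.001,0.014,1],[0.018,0,0.0075,0,0.001,0.014,1],[0.018,0,0.0075,0,0.001,0.014,1]]' | grep -E "ee|wri|rot"
```

```text
ee_pos: [0.5105, -0.0448, 0.0512]
tcp_rot: [179.6, -0.3, 91.1]
wrist_force: [-3.5, -4.5, 12.0]
```

```bash
python3 -m pendant '[[0.018,0.001,0.0075,0,0.001,0.014,1],[0.018,0.001,0.0075,0,0.001,0.014,1],[0.018,0.001,0.0075,0,0.001,0.014,1]]' | grep -E "ee|wri|rot"
python3 - <<'E'
from h import *
go([-.0490,-.0320],.055,129)
im=bot.camera("side")[:,:,::-1].copy()
print([(int(a),k) for a,k in ringscan(im,proj,cam("side"),a0=150,a1=250,step=3)])
E
```

```text
ee_pos: [0.5139, -0.0341, 0.051]
tcp_rot: [179.3, -0.5, 83.0]
wrist_force: [-2.5, -5.3, 12.6]
t 14.0 L [-49.4  28.3] z 51.04 rot [179.25  -0.55  83.04] F [-2.51 -5.34 12.63] q6 2.9
shift [-0.2323  0.0647 -0.0172] turn [ 0.0051 -0.0012 -0.2554] rows>= 5.4
[(150, '21/22/216'), (153, '22/23/215'), (156, '23/22/209'), (159, '32/21/182'), (162, '39/28/145'), (165, '60/63/122'), (168, '65/145/128'), (171, '66/162/132'), (174, '66/166/135'), (177, '66/167/136'), (180, '66/168/137'), (183, '66/166/137'), (186, '65/166/138'), (189, '66/166/138'), (192, '66/166/138'), (195, '66/166/138'), (198, '66/166/138'), (201, '66/166/138'), (204, '66/166/138'), (207, '66/166/138'), (210, '66/166/137'), (213, '65/166/137'), (216, '66/160/129'), (219, '65/136/114'), (222, '63/51/90'), (225, '60/2/105'), (228, '0/2/118'), (231, '60/2/121'), (234, '30/2/120'), (237, '30/2/119'), (240, '30/2/118'), (243, '30/5/102'), (246, '30/6/79'), (249, '30/4/70')]
```

```bash
python3 -m pendant '[[0.017,0.001,0.0072,0,0.001,0.012,1],[0.017,0.001,0.0072,0,0.001,0.012,1],[0.012,0.001,0.0065,0,0.001,0.008,1]]' | grep -E "ee|wri|rot"
python3 - <<'E'
from h import *
go([-.0490,-.0320],.055,129)
im=bot.camera("side")[:,:,::-1].copy()
print([(int(a),k) for a,k in ringscan(im,proj,cam("side"),a0=140,a1=162,step=2)],[(int(a),k) for a,k in ringscan(im,proj,cam("side"),a0=202,a1=224,step=2)])
E
```

```text
ee_pos: [0.5188, -0.0248, 0.0512]
tcp_rot: [178.9, -1.0, 76.7]
wrist_force: [-4.7, -3.8, 12.1]
t 14.35 L [-43.2  36.7] z 51.19 rot [178.86  -0.97  76.74] F [-4.66 -3.8  12.06] q6 10.1
shift [-0.2642  0.0791 -0.0181] turn [ 0.0083 -0.0021 -0.2904] rows>= 6.1
[(140, '22/23/213'), (142, '23/22/213'), (144, '22/23/213'), (146, '22/22/213'), (148, '25/22/197'), (150, '28/21/172'), (152, '40/25/150'), (154, '60/50/138'), (156, '63/97/131'), (158, '65/125/131'), (160, '65/145/130')] [(202, '66/166/137'), (204, '65/165/136'), (206, '66/165/136'), (208, '66/159/127'), (210, '65/137/112'), (212, '65/82/99'), (214, '64/19/95'), (216, '60/5/109'), (218, '30/2/118'), (220, '60/2/121'), (222, '0/0/120')]
```

```bash
python3 -m pendant '[[-0.008,0,-0.04,0,0,0,1],[-0.01,0,-0.1,0,0,0,1],[0,0,-0.1,0,0,0,1],[0,0,-0.05,0,0,0,1]]' | grep -E "ee|wri|rot"; python3 -c "
from h import *
go([0,.135],.12,8.13)"
```

```text
ee_pos: [0.5154, -0.0301, 0.1254]
tcp_rot: [179.0, -1.0, 76.6]
wrist_force: [0.6, 0.6, 0.2]
t 14.8 L [-47.4  32. ] z 125.38 rot [178.96  -0.99  76.63] F [0.64 0.63 0.23] q6 9.6
shift [0.4524 0.0248 0.0298] turn [ 0.0018 -0.0083  0.3805] rows>= 8.0
```

```bash
python3 -m pendant '[[0.15,0.008,0.01,0.002,-0.008,0,1],[0.15,0.008,0.01,0,0,0,1],[0.15,0.008,0,0,0,0,1],[0,0,0,0,0,0.047,1],[0,0,0,0,0,0.047,1],[0,0,0,0,0,0.047,1],[0,0,0,0,0,0.047,1],[0,0,0,0,0,0.047,1],[0,0,0,0,0,0.047,1],[0,0,0,0,0,0.047,1],[0,0,0,0,0,0.047,1]]' | grep -E "ee|wri|rot"
python3 - <<'E'
from h import *
go([0,.135],.08,8.13)
for n in("side","top"):
    im=bot.camera(n)[:,:,::-1].copy(); cv2.imwrite(f"pics/{n}7.png",im)
    for z in(.0525,.0545):
      print(n,z,[(int(a),k) for a,k in ringscan(im,proj,cam(n),z=z,a0=140,a1=162,step=2)],[(int(a),k) for a,k in ringscan(im,proj,cam(n),z=z,a0=200,a1=222,step=2)])
a=cv2.resize(cv2.imread("pics/side7.png")[150:275,195:335],None,fx=2.8,fy=3,interpolation=cv2.INTER_CUBIC)
b=cv2.resize(cv2.imread("pics/top7.png")[130:245,215:335],(392,375),interpolation=cv2.INTER_CUBIC)
cv2.imwrite("pics/c7.png",np.hstack([a,b]))
E
```

```text
ee_pos: [0.5502, 0.0825, 0.1209]
tcp_rot: [179.3, -0.6, 7.4]
wrist_force: [-0.6, -0.8, -0.5]
t 15.9 L [  3.  138.6] z 120.89 rot [179.35  -0.58   7.44] F [-0.64 -0.79 -0.54] q6 91.4
shift [-0.0136  0.0126  0.1636] turn [ 0.0036 -0.0032 -0.0039] rows>= 0.8
side 0.0525 [(140, '22/21/134'), (142, '25/21/134'), (144, '27/21/122'), (146, '30/22/104'), (148, '44/31/91'), (150, '54/45/80'), (152, '61/78/75'), (154, '63/112/73'), (156, '63/131/74'), (158, '64/133/73'), (160, '64/134/74')] [(200, '63/136/75'), (202, '64/139/75'), (204, '64/133/73'), (206, '63/127/70'), (208, '63/114/65'), (210, '62/85/57'), (212, '57/42/55'), (214, '45/9/56'), (216, '30/4/62'), (218, '30/4/66'), (220, '30/4/67')]
side 0.0545 [(140, '22/21/134'), (142, '23/23/134'), (144, '25/21/134'), (146, '22/22/127'), (148, '24/22/115'), (150, '34/21/96'), (152, '48/36/85'), (154, '58/61/79'), (156, '63/101/73'), (158, '64/119/73'), (160, '64/134/74')] [(200, '64/136/75'), (202, '64/136/75'), (204, '64/136/75'), (206, '63/134/74'), (208, '63/122/69'), (210, '62/103/62'), (212, '60/54/57'), (214, '45/9/54'), (216, '30/4/61'
[... 234 characters left out ...]
69/216/65'), (160, '69/220/66')] [(200, '69/224/66'), (202, '69/225/67'), (204, '69/224/66'), (206, '70/223/63'), (208, '70/216/59'), (210, '69/182/49'), (212, '73/112/41'), (214, '75/55/46'), (216, '100/15/50'), (218, '113/18/57'), (220, '113/17/60')]
top 0.0545 [(140, '25/13/117'), (142, '25/13/116'), (144, '25/14/113'), (146, '25/14/107'), (148, '35/16/93'), (150, '51/23/76'), (152, '65/57/58'), (154, '67/156/59'), (156, '69/218/62'), (158, '69/216/65'), (160, '69/220/66')] [(200, '69/224/66'), (202, '69/225/67'), (204, '69/224/65'), (206, '70/223/63'), (208, '70/209/56'), (210, '69/170/48'), (212, '74/93/41'), (214, '81/39/46'), (216, '105/20/52'), (218, '113/18/58'), (220, '120/13/60')]
```

View pics/c7.png

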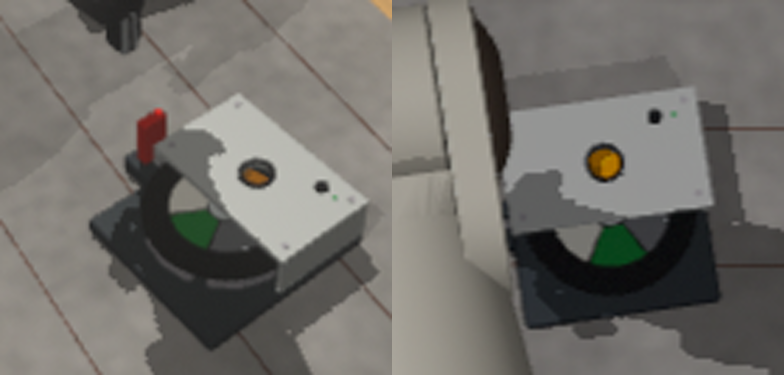

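```bash
python3 -m pendant '[[-0.014,0.02,0.06,0.004,-0.003,-0.004,1],[0,0.01,0.08,0,0,0,1],[0,0,0.06,0,0,0,1],[0,0,0.02,0,0,0,1],[0,0,0,0,0,0,1],[0,0,0,0,0,0,1]]' | grep -E "ee|wri|rot"
python3 - <<'E'
from h import *
go([0,.118],.0605,8.13)
for n in("side","wrist"):
    im=bot.camera(n)[:,:,::-1].copy(); cv2.imwrite(f"pics/{n}8.png",im)
E
```

```text
ee_pos: [0.5464, 0.0727, 0.0601]
tcp_rot: [-179.8, 0.2, 9.7]
wrist_force: [-0.2, 0.7, -0.2]
t 16.6 L [ -2.1 129.4] z 60.06 rot [-179.75    0.22    9.71] F [-0.2   0.71 -0.24] q6 87.8
shift [ 0.0073  0.0458 -0.002 ] turn [-0.0013  0.0012  0.0087] rows>= 0.2
```

View pics/wrist8.png

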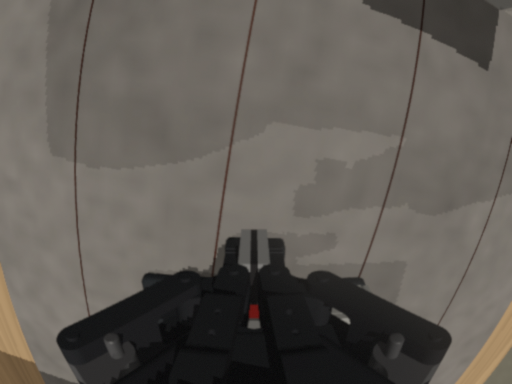

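View pics/side8.png

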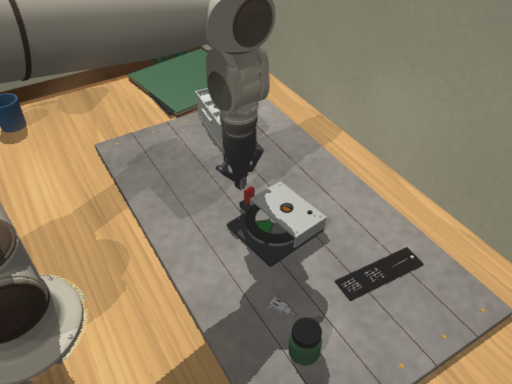

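```bash
python3 -m pendant '[[0.007,0.014,0,0,0,0.008,1],[0,0.014,0,0,0,0,1],[0,0.01,0,0,0,0,1]]' | grep -E "ee|wri|rot"; python3 -m pendant '[[0,0.008,0,0,0,0,1]]' | grep -E "ee|wri|rot"; python3 -c "
from h import *
go([0,.118],.0605,8.13)"
```

```text
ee_pos: [0.551, 0.0635, 0.0621]
tcp_rot: [-179.8, 0.0, 8.2]
wrist_force: [0.1, -0.2, 0.5]
ee_pos: [0.5516, 0.0612, 0.0624]
tcp_rot: [-179.8, -0.0, 8.2]
wrist_force: [0.6, 0.3, -0.7]
t 17.1 L [  1.4 117.3] z 62.44 rot [-1.7977e+02 -1.0000e-02  8.1800e+00] F [ 0.62  0.27 -0.66] q6 88.0
shift [-0.0054 -0.0027  0.0078] turn [-0.0013 -0.      0.0003] rows>= 0.0
```

```bash
python3 -m pendant '[[-0.002,0.006,0.002,0,0,0,1]]' | grep -E "ee|wri"; python3 -m pendant '[[0,0.006,0.001,0,0,0,1]]' | grep -E "ee|wri"
```

```text
ee_pos: [0.5514, 0.0594, 0.0621]
wrist_force: [-0.6, -0.7, 0.2]
ee_pos: [0.5516, 0.0577, 0.0618]
wrist_force: [-0.1, 0.0, -0.3]
```

```bash
python3 -m pendant '[[0,0.006,0.001,0,0,0,1]]' | grep -E "ee|wri"; python3 -m pendant '[[0,0.006,0.001,0,0,0,1]]' | grep -E "ee|wri"
```

```text
ee_pos: [0.5519, 0.0564, 0.0617]
wrist_force: [0.4, 2.1, 1.5]
ee_pos: [0.5521, 0.055, 0.0615]
wrist_force: [-0.4, 2.4, 0.9]
```

```bash
python3 -m pendant '[[0,0.008,0.001,0,0,0,1]]' | grep -E "ee|wri"; python3 -m pendant '[[0,0.008,0.001,0,0,0,1]]' | grep -E "ee|wri"; python3 -c "
from h import *
go([0,.118],.0605,8.13)"
```

```text
ee_pos: [0.5524, 0.0532, 0.0614]
wrist_force: [-0.4, 2.3, 0.3]
ee_pos: [0.5528, 0.0512, 0.0612]
wrist_force: [-1.4, 1.0, 1.7]
t 17.7 L [  1.1 107.2] z 61.17 rot [-1.7968e+02 -7.0000e-02  8.2200e+00] F [-1.36  1.04  1.71] q6 86.9
shift [-0.0044 -0.0432  0.0029] turn [-0.0018 -0.0004  0.0005] rows>= 0.2
```

```bash
python3 -m pendant '[[0,0.007,0.001,0,0,0,1]]' | grep -E "ee|wri"; python3 -m pendant '[[0,0.007,0.001,0,0,0,1]]' | grep -E "ee|wri"
```

```text
ee_pos: [0.553, 0.0494, 0.0609]
wrist_force: [-0.3, 2.5, 2.1]
ee_pos: [0.5533, 0.0477, 0.0607]
wrist_force: [-0.5, 3.3, 1.6]
```

```bash
python3 -m pendant '[[0,0.007,0.001,0,0,0,1]]' | grep -E "ee|wri"
```

```text
ee_pos: [0.5535, 0.0468, 0.0607]
wrist_force: [-3.9, 13.7, 5.4]
```

```bash
python3 -m pendant '[[0,0.006,0.001,0,0,0,1]]' | grep -E "ee|wri"
```

```text
ee_pos: [0.5535, 0.0468, 0.0607]
wrist_force: [-5.1, 13.8, 5.7]
```

```bash
python3 -m pendant '[[0,0.005,0.001,0,0,0,1]]' | grep -E "ee|wri"
```

```text
ee_pos: [0.5535, 0.047, 0.0607]
wrist_force: [-3.5, 9.5, 3.9]
```

```bash
python3 -m pendant '[[0,0.008,0.001,0,0,0,1]]' | grep -E "ee|wri"
```

```text
ee_pos: [0.5535, 0.0469, 0.0609]
wrist_force: [-3.8, 16.0, 4.7]
```

```bash
python3 -m pendant '[[0,0.009,0.001,0,0,0,1]]' | grep -E "ee|wri"; python3 -c "
from h import *
go([0,.118],.0605,8.13)"
```

```text
ee_pos: [0.5534, 0.0469, 0.0609]
wrist_force: [-4.2, 17.6, 5.2]
t 18.4 L [  1.2 102.9] z 60.94 rot [-1.7859e+02 -1.4000e-01  8.5900e+00] F [-4.21 17.6   5.24] q6 85.5
shift [-0.0043 -0.0604  0.0032] turn [-0.0078 -0.0008  0.0026] rows>= 0.3
```

```bash
python3 -m pendant '[[0,0.011,0.001,0,0,0,1]]' | grep -E "ee|wri"; python3 -m pendant '[[0,-0.02,0,0,0,0,1],[0,-0.06,0,0,0,0,1],[0,-0.08,0,0,0,0,1],[0,-0.08,-0.05,0,0,0,1],[0,0,-0.12,0,0,0,1],[0,-0.05,-0.15,0,0,0,1],[0,-0.05,-0.1,0,0,0,1],[0,-0.05,0,0,0,0,1],[0,0,0,0,0,0,1]]' | grep -E "ee|wri|rot"
python3 - <<'E'
from h import *
go([0,.135],.08,8.13)
for n in("side","top","wrist"):
    im=bot.camera(n)[:,:,::-1].copy(); cv2.imwrite(f"pics/{n}9.png",im)
    if n!="wrist":
      print(n,[(int(a),k) for a,k in ringscan(im,proj,cam(n),z=.053,a0=140,a1=162,step=2)],[(int(a),k) for a,k in ringscan(im,proj,cam(n),z=.053,a0=200,a1=222,step=2)])
def red(n):
    hs=cv2.cvtColor(cv2.imread(n),cv2.COLOR_BGR2HSV)[:,230:260]
    m=((hs[...,0]<8)|(hs[...,0]>172))&(hs[...,1]>150)&(hs[...,2]>60)
    nn,l,st,ce=cv2.connectedComponentsWithStats(m.astype(np.uint8));i=1+st[1:,4].argmax();return st[i],ce[i]
for n in("side0","side7","side9","top0","top9"): print(n,*red(f"pics/{n}.png"))
a=cv2.resize(cv2.imread("pics/side9.png")[150:275,195:335],None,fx=2.8,fy=3,interpolation=cv2.INTER_CUBIC)
b=cv2.resize(cv2.imread("pics/top9.png")[130:245,215:335],(392,375),interpolation=cv2.INTER_CUBIC)
cv2.imwrite("pics/c9.png",np.hstack([a,b]))
E
```

```text
ee_pos: [0.5534, 0.047, 0.061]
wrist_force: [-4.0, 20.3, 5.3]
ee_pos: [0.5363, 0.1458, 0.1695]
tcp_rot: [-178.6, 0.1, 8.6]
wrist_force: [-0.4, 0.1, -0.8]
t 19.4 L [ -1.7 203.2] z 169.51 rot [-1.7857e+02  1.1000e-01  8.5900e+00] F [-0.45  0.1  -0.76] q6 95.9
shift [0.0054 0.2817 0.3511] turn [-0.008   0.0006  0.0026] rows>= 2.3
side [(140, '23/23/134'), (142, '22/21/134'), (144, '22/22/129'), (146, '21/22/116'), (148, '30/18/97'), (150, '48/37/83'), (152, '57/65/78'), (154, '61/101/73'), (156, '63/117/74'), (158, '63/126/75'), (160, '63/129/75')] [(200, '64/134/76'), (202, '64/134/76'), (204, '64/141/83'), (206, '64/142/86'), (208, '64/131/84'), (210, '63/113/79'), (212, '62/52/78'), (214, '60/3/80'), (216, '60/3/97'), (218, '60/2/112'), (220, '0/0/115')]
top [(140, '25/13/117'), (142, '25/13/117'), (144, '24/11/116'), (146, '24/12/109'), (148, '24/14/94'), (150, '50/20/75'), (152, '65/52/59'), (154, '68/157/60'), (156, '68/198/63'), (158, '69/220/65'), (160, '69/225/67')] [(200, '70/232/67'), (202, '70/232/67'), (204, '70/229/68'), (206, '70/227/73'), (208, '70/222/77'), (210, '69/192/69'), (212, '69/121/63'), (214, '75/46/66'), (216, '79/26/78'), (218, '113/11/89'), (220, '113/11/93')]
side0 [ 14 186  10  18 101] [ 18.28712871 193.74257426]
side7 [ 14 186  10  18 106] [ 18.45283019 193.91509434]
side9 [ 17 189  10  18  70] [ 20.44285714 195.32857143]
top0 [ 11 193   7  11  58] [ 14.12068966 197.87931034]
top9 [ 16 192   6  12  50] [ 18.18 197.5 ]
```

View pics/c9.png

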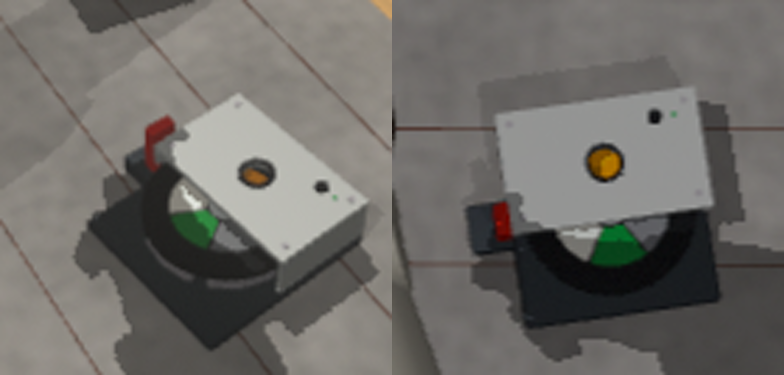

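View pics/wrist9.png

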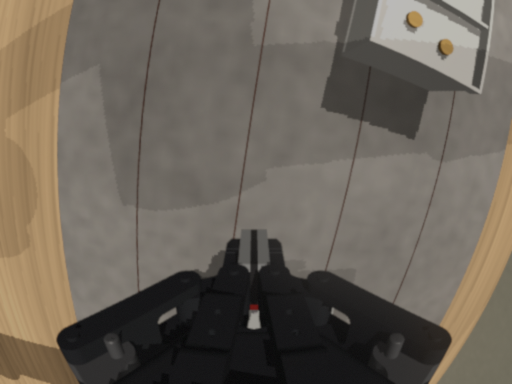

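```bash
python3 -m pendant '[[0,0.15,0,0,0,0,1],[0,0.18,0,0,0,0,1],[0,0.18,0,0,0,0,1],[0,0.1,0,-0.008,0,0,1],[0,0,0,0,0,0,1],[0,0,0,0,0,0,1]]' | grep -E "ee|wri|rot"
python3 - <<'E'
from h import *
go([0,.05],.17,8.13)
c=cam("wrist"); im=bot.camera("wrist")[:,:,::-1].copy(); cv2.imwrite("pics/wrist10.png",im)
np.savez("pics/w10.npz",K=c[0],p=c[1],M=c[2])
E
```

```text
ee_pos: [0.5564, -0.0142, 0.1569]
tcp_rot: [180.0, 0.8, 8.4]
wrist_force: [-0.7, -0.0, 0.6]
t 20.15 L [-4.5 41.9] z 156.91 rot [179.96   0.82   8.43] F [-0.74 -0.02  0.59] q6 80.2
shift [ 0.0176 -0.0321 -0.0527] turn [0.0003 0.0045 0.0017] rows>= 0.3
```

View pics/wrist10.png

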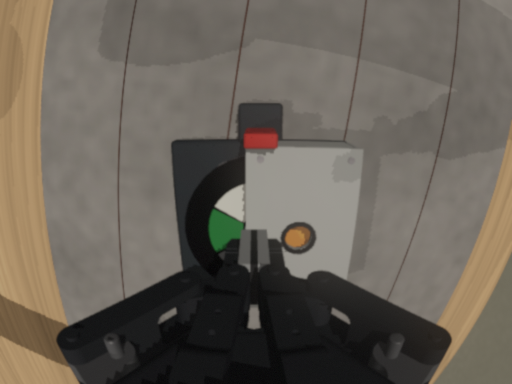

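Run:
```python
from h import *
import cv2
f=np.load("pics/w10.npz");c=(f["K"],f["p"],f["M"]);im=cv2.imread("pics/wrist10.png")
cv2.imwrite("pics/w10z.png",cv2.resize(im[95:260,165:375],None,fx=3.6,fy=3.6,interpolation=cv2.INTER_CUBIC))
for r in range(98,156): print(r,im[r,250],im[r,262],im[r,330]) if r%1==0 and r>98 else None
for nm,y,z in(("lug far",114,16),("tab out top home",92,60),("tab in top home",80,60),("tab out bottom home",92,18),("hood edge",80,49)):
    w=toW([0.004,y/1e3]);print(nm,np.round(fproj(c,[[w[0],w[1],ZB+z/1e3]]),1))
hs=cv2.cvtColor(im,cv2.COLOR_BGR2HSV)
g=((hs[...,0]>50)&(hs[...,0]<80)&(hs[...,1]>120)&(hs[...,2]>50)).astype(np.uint8)
w=((hs[...,1]<40)&(hs[...,2]>140)).astype(np.uint8)
for zz in (.0525,.0545):
  print(zz,[(int(a),k) for a,k in ringscan(im,fproj,c,z=zz,a0=140,a1=162,step=2)],)
```

```text
99 [106 113 119] [103 110 117] [112 120 125]
100 [104 111 117] [ 99 105 111] [112 120 125]
101 [ 96 102 108] [ 94 101 106] [112 120 125]
102 [83 88 93] [83 88 93] [112 119 125]
103 [57 60 63] [59 61 64] [112 119 124]
104 [48 49 50] [49 50 51] [112 119 124]
105 [52 53 53] [53 54 54] [112 119 124]
106 [55 55 55] [55 55 56] [111 119 125]
107 [55 55 56] [56 57 56] [112 119 125]
108 [55 55 56] [56 56 56] [111 119 125]
109 [54 55 56] [56 56 57] [111 118 124]
110 [53 53 54] [56 57 58] [112 118 124]
111 [55 55 56] [55 56 57] [112 118 124]
112 [54 54 56] [56 57 57] [113 119 126]
113 [54 54 57] [56 56 57] [112 119 125]
114 [54 54 55] [54 56 57] [113 120 126]
115 [55 56 57] [54 55 55] [113 120 126]
116 [53 53 55] [55 55 57] [114 121 127]
117 [53 54 55] [54 55 56] [114 122 127]
118 [53 54 54] [55 55 57] [114 121 127]
119 [53 54 55] [54 55 56] [114 121 127]
120 [53 53 55] [54 55 57] [114 121 126]
121 [53 53 55] [54 54 56] [114 121 127]
122 [53 53 55] [53 54 56] [114 120 126]
123 [53 53 55] [51 52 54] [114 120 126]
124 [53 53 54] [51 52 54] [113 120 126]
125 [53 53 55] [50 50 53] [113 120 125]
126
[... 1240 characters left out ...]
 [140 147 150] [118 125 128] [145 152 155]
155 [143 150 153] [133 139 143] [145 152 154]
lug far [[265.4 103. ]]
tab out top home [[266.6 133.6]]
tab in top home [[266.4 149.4]]
tab out bottom home [[265.2 127.8]]
hood edge [[266.  146.9]]
0.0525 [(140, '24/21/183'), (142, '22/21/183'), (144, '24/21/183'), (146, '24/21/182'), (148, '24/21/172'), (150, '27/22/129'), (152, '55/68/71'), (154, '64/141/92'), (156, '65/149/106'), (158, '65/150/107'), (160, '65/150/107')]
0.0545 [(140, '22/21/183'), (142, '22/21/183'), (144, '24/21/183'), (146, '22/21/178'), (148, '23/23/145'), (150, '40/38/81'), (152, '64/129/83'), (154, '65/149/103'), (156, '65/150/107'), (158, '65/148/107'), (160, '64/150/107')]
```

View pics/w10z.png

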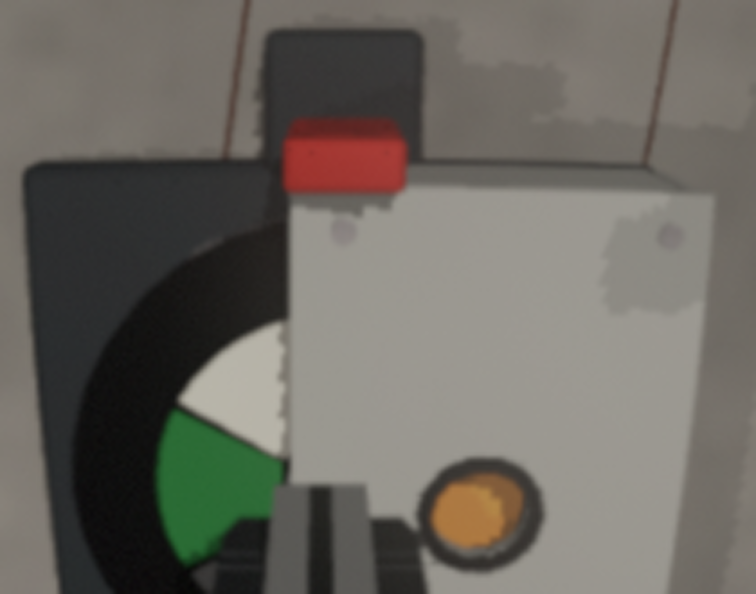

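Run:
```python
from h import *
f=np.load("pics/w10.npz");c=(f["K"],f["p"],f["M"])
z=lambda a:(np.array(a)+.5)/3.6-.5+np.array([165,95])
for h in(.0525,.0545):
    L=toL(onz(fray(c,z([(180,407),(283,458)])),h));d=L[1]-L[0];print(h,np.round(L*1e3,1),np.degrees(np.arctan2(d[1],d[0])),np.degrees(np.arctan2(L[0][1],L[0][0])))
L=toL(onz(fray(c,z([(410,186),(690,192)])),ZB+.049));d=L[1]-L[0];print("hood y edge",np.round(L*1e3,1),np.degrees(np.arctan2(d[1],d[0])))
L=toL(onz(fray(c,z([(289,230),(289,470)])),ZB+.049));d=L[1]-L[0];print("hood x edge",np.round(L*1e3,1),np.degrees(np.arctan2(d[1],d[0])))
```

```text
0.0525 [[-40.7  22.2]
 [-15.    8.8]] -27.67713922213159 151.3477379540582
0.0545 [[-40.4  23. ]
 [-14.9   9.7]] -27.677139222131636 150.31720224120278
hood y edge [[13.9 80.6]
 [78.2 81.1]] 0.375528086011094
hood x edge [[-12.7  70.5]
 [-12.9  12.4]] -90.20191531272926
```

```bash
python3 -m pendant '[[0,0,-0.03,0,0,-0.046,1],[0,0,0,0,0,-0.046,1],[0,0,0,0,0,-0.046,1],[0,0,0,0,0,-0.046,1],[0,0,0,0,0,-0.046,1],[0,0,0,0,0,-0.046,1],[0,0,0,0,0,-0.046,1],[0,0,0,0,0,-0.046,1],[0,0,0,0,0,-0.046,1],[0,0,0,0,0,-0.046,1],[0,0,0,0,0,-0.035,1],[0,0,0,0,0,0,1]]' | grep -E "ee|wri|rot"; python3 -c "
from h import *
go([.03,0],.16,98.13)"
```

```text
ee_pos: [0.5536, 0.001, 0.1615]
tcp_rot: [-178.9, -0.3, 101.2]
wrist_force: [-0.3, 0.3, 0.5]
t 21.4 L [-5.1 57.4] z 161.51 rot [-178.91   -0.35  101.21] F [-0.33  0.3   0.54] q6 -11.2
shift [-0.2368  0.1281  0.0022] turn [-0.0061 -0.0018  0.0171] rows>= 1.3
```

```bash
python3 -m pendant '[[-0.12,0.06,0,-0.006,-0.002,0.016,1],[-0.117,0.068,0,0,0,0,1],[0,0,0,0,0,0,1],[0,0,0,0,0,0,1],[0,0,0,0,0,0,1]]' | grep -E "ee|wri|rot"
python3 - <<'E'
from h import *
go([.03,0],.16,98.13)
c=cam("wrist"); im=bot.camera("wrist")[:,:,::-1].copy(); cv2.imwrite("pics/wrist11.png",im)
np.savez("pics/w11.npz",K=c[0],p=c[1],M=c[2])
cv2.imwrite("pics/w11z.png",cv2.resize(im[60:260,130:390],None,fx=3,fy=3,interpolation=cv2.INTER_CUBIC))
E
```

```text
ee_pos: [0.5957, -0.0487, 0.1604]
tcp_rot: [-180.0, -0.0, 97.7]
wrist_force: [-0.1, -0.4, -0.2]
t 21.9 L [29.5  2.2] z 160.35 rot [-1.7996e+02 -5.0000e-02  9.7710e+01] F [-0.13 -0.35 -0.25] q6 -12.4
shift [-0.0089  0.002   0.0014] turn [-0.0002 -0.0003 -0.0023] rows>= 0.0
```

View pics/w11z.png

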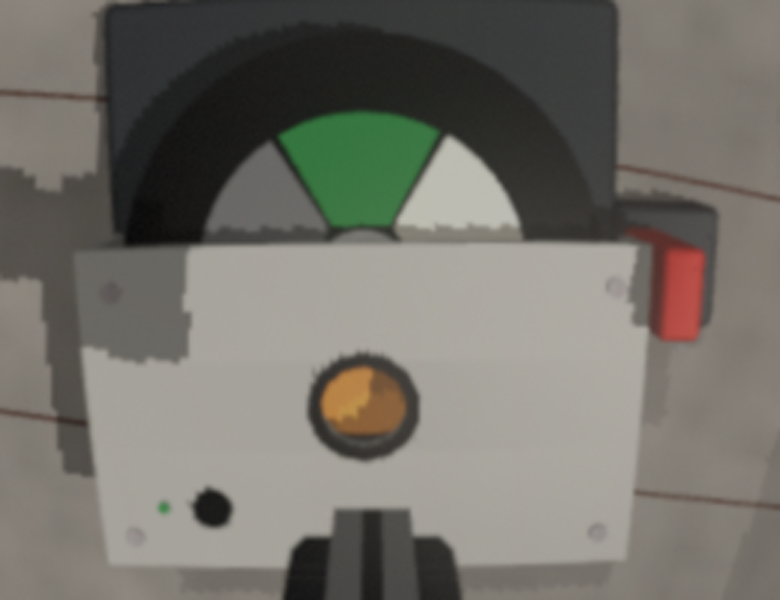

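Run:
```python
from h import *
f=np.load("pics/w11.npz");c=(f["K"],f["p"],f["M"]);im=cv2.imread("pics/wrist11.png")
z=lambda a:(np.array(a)+.5)/3-.5+np.array([130,60])
ang=lambda d:np.degrees(np.arctan2(d[1],d[0]))
hs=cv2.cvtColor(im,cv2.COLOR_BGR2HSV);g=((hs[...,0]>50)&(hs[...,0]<80)&(hs[...,1]>90)&(hs[...,2]>50)).astype(np.uint8)
n,l,st,ce=cv2.connectedComponentsWithStats(g);i=1+st[1:,4].argmax();m=l==i;print(st[i])
v,u=np.nonzero(m)
P=toL(onz(fray(c,np.c_[u,v]),.0528))
# edges of green per radius: angular extents about fitted hub
for r0 in (.022,.026,.03,.034,.038,.042):
    r=np.hypot(*P.T);a=np.degrees(np.arctan2(P[:,1],P[:,0]))%360;s=abs(r-r0)<.0012
    print(r0,np.round([a[s].min(),a[s].max()],1))
# edge lines by left/right mask pixel per row
rows=range(v.min()+9,v.max()-3);
for side in(min,max):
    q=np.array([(side(u[v==y])+(-.5 if side is min else .5),y) for y in rows]);Q=toL(onz(fray(c,q),.0528))
    vx,vy,x0,y0=cv2.fitLine(Q.astype(np.float32),cv2.DIST_L2,0,0,0).ravel();print("edge dir",np.degrees(np.arctan2(vy,vx))%180,x0*1e3,y0*1e3)
H=toL(onz(fray(c,z([(85,250),(630,243)])),ZB+.049));print("hood x edge",H*1e3,ang(H[1]-H[0]))
B=toL(onz(fray(c,z([(112,6),(612,2)])),ZB+.013));print("base edge",B*1e3,ang(B[1]-B[0]))
t=toL(onz(fray(c,z([(706,255),(700,338)])),ZB+.06));print("tab outer",t*1e3)
```

```text
[ 222   97   54   39 1439]
0.022 [153.  208.1]
0.026 [153.1 208.4]
0.03 [152.4 208.8]
0.034 [152.  209.7]
0.038 [152.1 209.7]
0.042 [151.8 209.3]
edge dir 30.819778 -29.424229 -16.66135
edge dir 150.8168 -29.109398 15.531729
hood x edge [[-12.42229521 -75.89817362]
 [-12.99666533  73.80018355]] 90.21983422331091
base edge [[-83.58938127 -75.74112853]
 [-83.31791182  76.96635509]] 89.8981448892251
tab outer [[-11.9423179   92.26092224]
 [ 10.99015666  92.4304664 ]]
```

```bash
python3 -c "
from workcell import bot
print(bot.get_obs()['wrist_force']); print(bot.job_done())"
```

```text
[0.1902451  0.48765428 0.58177334]
the job is handed in; nothing more can be done
None
```

The amber sector is centred in the window and the red latch is fully home. I handed the job in at about 22 s with the robot clear of everything. No verdict comes back, so what follows rests on my own checks.

**What I did**
- I found the disc face by feel at z ≈ 0.053 m.
- I turned the wheel about 125° clockwise in two strokes. The largest reading I saw was about 16 N in total, of which 14.4 N was pressing down.
- I then eased the latch up to a hard stop. The push peaked at 20.3 N, about 21 N in total, and the latch no longer moved between 14 and 20 N.

**Last checks**
- **Latch:** the last wrist view puts the tab's outer face at y ≈ 92.3 mm in the light's frame; fully home is 92.
- **Wheel:** in the last, clearest wrist view, the edges of the green sector put the angle at about 0.8° (0.014 rad).
- **Window:** it shows amber in all three views.
- **Surroundings:** the robot never worked near the headshell, jar, protractor or parts tray. I did not measure their final positions.

**What disagreed**
- The top, side and first wrist views read the wheel at between about 0.3° and 2.3° (up to 0.04 rad). That is still inside the 0.05 rad limit.
- Those views showed no clear change in the wheel angle when the latch went in.
- Judged only by where the finger met and left the tab, the latch travelled about 10 to 11 mm. The camera measurements point to the full 12 mm.
- In the first stroke, and at the start of the second, the finger slipped at about 8 to 11 N before I pressed harder.
- I saw forces only at the end of each move, so brief peaks in between were not observed.

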